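Put away the weights, jars and mill rotor after a grain test

ROBOT

A 7-joint arm with a two-finger parallel gripper is mounted at the origin on the work surface. World frame = base frame: x ahead of the robot, y to its left, z up, the work surface at z = 0. Lengths are in m, angles in rad, forces in N, time in s.
With the tool pointing down it reaches from about 0.4 to 0.875 m from the base axis. Payload 19.3 kg.
Tool frame: the origin (TCP) lies between the finger pads; the fingertips stand ahead of it and the grasp point (between the pads) lies 8 mm behind it (bot.tip_extent is the x of the fingertips in the tool frame, in m); x points along the fingers, y is the direction in which the jaws open and shut, and the axes are right-handed (so a half turn about x gives the same grasp; the last joint's range is limited). The gripper opens to 85 mm and grips with 20 to 120 N. Pads are 22 mm wide; open, the fingers measure 114 mm over their backs; the gripper's body (76 mm by 85 mm) begins 54 mm behind the grasp point. The pads swing forward as they close: fully open they stand 13 mm farther back than shut.
Start: joints at [1.238, 0.521, -0.036, 1.599, 0.021, 1.021, -0.113], TCP at [0.162, -0.604, 0.242] pointing down, gripper open.
Joint ranges: [-2.91, 2.91], [-0.3, 2.13], [-1.5, 1.42], [0.17, 2.43], [-1.26, 4.41], [0.16, 1.93], [-2.52, 2.52]. Speed limits (rad/s): [1.89, 1.89, 2.39, 2.39, 3.01, 3.01, 3.01].

INTERFACE

Orientations are given as [roll, pitch, yaw] about the fixed x, y, z axes, in that order (R = Rz(yaw) Ry(pitch) Rx(roll)).
In Python, from workcell import observe, grab_frame, camera_info, bot, nets gives the robot as it stands.
- The arm moves only by the tool jog_arm, never from a script. Its argument "commands" is a list of rows, each a list of 6 numbers: the shift along the tool's x, y, z in mm, then the turn, a rotation vector about the tool's x, y, z in rad. A call has 1 to 20 rows; each row shifts and turns the pose as measured when the row begins, along the tool's axes as they then stand; what a row does not reach is not made up. A row lasts 1/10 s, in which the tool goes at most 50 mm and 8.59 degrees, less where a joint would pass 70% of its speed; a pose out of reach is approached as far as the arm can. A call is refused whole if a number of a shift passes 50 or a number of a turn 0.15, either way. A call with a gripper value outside its range is refused whole. "gripper" is the closure in counts, from 0 (fully open) to 255 (shut), set as the call begins (left out, the last holds). The fingers move at their own pace and stop on an object; "newtons" is the grip in N (left out, the last holds). Time passes only in rows, so rows that do not move let the fingers close. It gives the time, the measured TCP pose, the force and the opening at its end, in the units of the state.
- observe(): the state, without advancing time (a new reading comes with each control period).
- grab_frame(name): name is "scene" or "top"; returns the picture (384x512x3 uint8, red, green, blue); there is no depth.
- camera_info(name): a dict with "fov_y" (degrees; the focal length in pixels is half the picture's height over the tangent of half this angle, whatever the lens; pixels are square), "cx", "cy" (the principal point, pixels), "R" (3x3) and "t" (3): a world point X has camera coordinates R X + t. Camera axes: x right, y down, z forward; pixel columns grow to the right and rows downward; lengths in m; the calibration is good to about 2 mm. A picture is of the moment at which its call begins. camera_info takes no time and is no camera call.
- bot.job_done(): hands the job in, once; it reports no verdict.
Trained networks look in the newest picture that a camera, given by its name, has taken for a name from the list of things; names that differ only in an ending like _2 or _b are one class to them, and where a whole thing is asked for, a point or a joint stands for the part that bears it (a point fixed in the world has none). Each returns a list of dicts, best first, with "p" (0 to 1); they miss things now and then, are a little off and sometimes report something else, mostly with a low value. They report only what shows in the picture. A call takes as long as a camera call. They do not tell look-alikes from the thing itself.
- nets.find_in(camera, name): "rect" ([left, top, right, bottom] in pixels, round what is visible of it).
- nets.silhouettes(camera, name): "mask" (384x512 bool, what is visible of it) and "rect" ([left, top, right, bottom] in pixels, round what is visible of it).
- nets.pinpoint(camera, name): "location" ([column, row] in pixels: a listed point, or the origin of a listed thing).
The state is a dict: "clock": time; "qpos": joint angles; "qd": joint speeds; "joint_efforts": joint torques, N m; "position": TCP position; "tool_rot": TCP orientation; "force": force on the tool from outside, world axes, zero at the start; "moment": the same for the moment, N m; "grip_width": finger opening in m.
Only numpy, scipy, OpenCV 4.12 (cv2) and the standard library are available. Lean on these libraries where they do the work, as an engineer would, in place of code of your own. Each camera call takes 0.05 s, during which the arm holds its last target.

TASK

Clear up after the grain test: put the two knobbed weights upright in the wooden block, the large one in the wide well and the small one in the narrow well, stand the two lidded sample jars in the white tray, one in each bay, and stand the mill rotor on its blades in the square metal pan. Set everything down gently without dropping or tipping it, and leave the two covered dishes where they are.

Things in the scene. Friction and masses are not known exactly. Their poses are not given: they have to be found in the camera images.
- big_weight_mid (a point): large knobbed steel weight, about 0.45 kg, 70 mm high: plain cylinder 38 mm in diameter up to 50 mm above its foot, then a narrow neck and a knob 25 mm in diameter. The point is at its centre, half-way up, on its upright axis (z up); yaw does not matter.
- small_weight_mid (a point): small knobbed steel weight, about 0.2 kg, 60 mm high: plain cylinder 28 mm in diameter up to 44 mm above its foot, then a narrow neck and a knob 18 mm in diameter. The point is at its centre, half-way up, on its upright axis (z up); yaw does not matter.
- tall_jar_mid (a point): tall closed white plastic sample jar with a grey lid of the same width, about 0.1 kg, 40 mm in diameter, 70 mm high. The point is at its centre, half-way up, on its upright axis (z up); yaw does not matter.
- squat_jar_mid (a point): squat closed white plastic sample jar with a grey lid of the same width, about 0.14 kg, 56 mm in diameter, 58 mm high. The point is at its centre, half-way up, on its upright axis (z up); yaw does not matter.
- rotor_mid (a point): steel mill rotor, about 0.18 kg, standing on its blades: upright round hub 26 mm in diameter, 66 mm high, with a flat cross of four blades at its foot (72 mm from tip to tip, 14 mm wide, from 3 to 9 mm above its foot). Grip the hub above the blades. The point is at its centre, half-way up, on its upright axis (z up); yaw does not matter.
- weight_block: fixed oblong wooden block, 90 mm along its x, 156 mm along its y, 22 mm high, with two round flat-bottomed wells 6 mm deep, lined dark: the wide one (62 mm in diameter) centred at x = 0, y = -36 mm, the narrow one (50 mm) at x = 0, y = +40 mm. Origin at the centre of its underside on the bench, z up; well floors lie 16 mm above it.
- jar_tray: fixed oblong white plastic tray, 88 mm along its x, 172 mm along its y, walls 4 mm thick and 14 mm high, with one cross wall at y = 0 that makes two equal bays (each about 80 mm square inside) centred at x = 0, y = -42 and +42 mm. Origin at the centre of its underside on the bench, z up; its inner floor lies 4 mm above it.
- rotor_pan: fixed square metal pan without division, 108 mm square, walls 4 mm thick and 14 mm high (100 mm square inside). Origin at the centre of its underside on the bench, z up; its inner floor lies 4 mm above it.
- dish_a_mid (a point): low covered round dish, clear with a white paper disc, 60 mm in diameter, 18 mm high, light; a bystander to be left where it is. The point is at its centre, 8 mm up. 
- dish_b_mid (a point): the other one: low covered round dish, clear with a white paper disc, 60 mm in diameter, 18 mm high, light; a bystander to be left where it is. The point is at its centre, 8 mm up. 
There are look-alikes about, which are no part of the job. Leave any pink look-alike of the part that bears squat_jar_mid alone.

How it is judged:
At the end, for the whole second after the job is handed in: All stand upright on the floor of their place (0.12 rad, 4 mm), released and still; centre within 14 mm (large weight), 12 mm (small) of its own well's, 22 mm (tall jar), 15 mm (squat jar) of a bay's, each its own bay, 22 mm (rotor) of the pan's, along each axis; dishes moved under 20 mm (x of big_weight_mid in the frame of weight_block between -0.014 and 0.014 m and y of big_weight_mid in the frame of weight_block between -0.05 and -0.022 m and z of big_weight_mid in the frame of weight_block between 0.047 and 0.055 m and x of small_weight_mid in the frame of weight_block between -0.012 and 0.012 m and y of small_weight_mid in the frame of weight_block between 0.028 and 0.052 m and z of small_weight_mid in the frame of weight_block between 0.042 and 0.05 m and (((x of tall_jar_mid in the frame of jar_tray between -0.022 and 0.022 m and y of tall_jar_mid in the frame of jar_tray between 0.02 and 0.064 m and z of tall_jar_mid in the frame of jar_tray between 0.035 and 0.043 m) and (x of squat_jar_mid in the frame of jar_tray between -0.015 and 0.015 m and y of squat_jar_mid in the frame of jar_tray between -0.057 and -0.027 m and z of squat_jar_mid in the frame of jar_tray between 0.029 and 0.037 m)) or ((x of tall_jar_mid in the frame of jar_tray between -0.022 and 0.022 m and y of tall_jar_mid in the frame of jar_tray between -0.064 and -0.02 m and z of tall_jar_mid in the frame of jar_tray between 0.035 and 0.043 m) and (x of squat_jar_mid in the frame of jar_tray between -0.015 and 0.015 m and y of squat_jar_mid in the frame of jar_tray between 0.027 and 0.057 m and z of squat_jar_mid in the frame of jar_tray between 0.029 and 0.037 m))) and x of rotor_mid in the frame of rotor_pan between -0.022 and 0.022 m and y of rotor_mid in the frame of rotor_pan between -0.022 and 0.022 m and z of rotor_mid in the frame of rotor_pan between 0.033 and 0.041 m and angle between each of big_weight_mid, small_weight_mid, tall_jar_mid, squat_jar_mid, rotor_mid's own z axis and vertical below 0.12 rad and linear speed of each of big_weight, small_weight, tall_jar, squat_jar, rotor below 0.02 m/s and distance of each of dish_a_mid, dish_b_mid from where it was at the start of the episode below 0.02 m); the robot touches nothing.
It fails at once if a weight, jar or rotor is dropped: it moves faster than 0.5 m/s while the fingers do not hold it ((linear speed of big_weight above 0.5 m/s and contact force between the fingers and big_weight below 0.05 N) or (linear speed of small_weight above 0.5 m/s and contact force between the fingers and small_weight below 0.05 N) or (linear speed of tall_jar above 0.5 m/s and contact force between the fingers and tall_jar below 0.05 N) or (linear speed of squat_jar above 0.5 m/s and contact force between the fingers and squat_jar below 0.05 N) or (linear speed of rotor above 0.5 m/s and contact force between the fingers and rotor below 0.05 N)).
It fails at once if a weight, jar or rotor tips over (angle between any of big_weight_mid, small_weight_mid, tall_jar_mid, squat_jar_mid, rotor_mid's own z axis and vertical above 0.7 rad).
It fails at once if a covered dish is pushed more than 20 mm from where it stood (distance of any of dish_a_mid, dish_b_mid from where it was at the start of the episode above 0.02 m).
It also fails if it takes over 128 s, if anything falls off the work surface, if the arm or the gripper's body presses on something with over 40 N, if the wrist force passes 120 N, or if a joint passes its speed limit or range.

## Working session

There is one attempt and no reset: what is moved stays moved. The work goes in short steps, Python scripts to look and compute and a tool call to move; the robot and the scene stay as the last step left them, time stands still between calls to the robot, and variables do not carry over. Pictures are saved under pics/ and viewed, and the job is handed in when it is done.

Besides the shell and the picture viewer there is one more tool, called after "Emit:" as name(argument=value, ...) on one line, values as JSON. jog_arm: Moves the arm, as the interface text tells. Its arguments: {"type":"object","properties":{"commands":{"type":"array","items":{"type":"array","items":{"type":"number"}}},"gripper":{"type":"number"},"newtons":{"type":"number"}},"required":["commands"]}

```bash
mkdir -p pics; ls; cat > h.py <<'E'
import numpy as np,cv2
from workcell import observe, grab_frame, camera_info, bot, nets
def save(c,n):
    im=grab_frame(c); cv2.imwrite(f'pics/{n}.png',cv2.cvtColor(im,cv2.COLOR_RGB2BGR)); return im
def ray(c,px):
    i=camera_info(c); f=192/np.tan(np.radians(i['fov_y'])/2)
    R=np.array(i['R']);t=np.array(i['t'])
    d=R.T@np.array([(px[0]-i['cx'])/f,(px[1]-i['cy'])/f,1]); return -R.T@t,d
def atz(c,px,z):
    o,d=ray(c,px); return o+d*(z-o[2])/d[2]
def proj(c,X):
    i=camera_info(c); f=192/np.tan(np.radians(i['fov_y'])/2)
    p=np.array(i['R'])@np.array(X)+np.array(i['t']); return [f*p[0]/p[2]+i['cx'],f*p[1]/p[2]+i['cy']]
E
python3 - <<'E'
from h import *
for c in ['top','scene']:
    save(c,c+'0'); i=camera_info(c); print(i)
s=observe();print(s); print(bot.tip_extent)
Z=dict(big_weight_mid=.035,small_weight_mid=.03,tall_jar_mid=.035,squat_jar_mid=.029,rotor_mid=.033,weight_block=0,jar_tray=0,rotor_pan=0,dish_a_mid=.008)
for n,z in Z.items():
    for c in ['top','scene']:
        for r in nets.pinpoint(c,n)[:4]:
            print(n,c,round(r['p'],2),np.round(r['location'],1),np.round(atz(c,r['location'],z),3))
E
```

```text
pics
{'fov_y': 57.60649460989905, 'cx': 257.1844552323213, 'cy': 197.0576729086567, 'R': array([[ 0.0054909 , -0.99997292,  0.00490004],
       [-0.99375973, -0.00600257, -0.11138028],
       [ 0.11140667, -0.00425788, -0.99376578]]), 't': array([-0.00951299,  0.50540987,  0.95075011])}
{'fov_y': 52.02547790161839, 'cx': 249.32246013261764, 'cy': 193.50127214077872, 'R': array([[ 0.07535325,  0.99708907, -0.01163105],
       [ 0.5927961 , -0.05417268, -0.80352853],
       [-0.8018196 ,  0.05365365, -0.5951526 ]]), 't': array([-0.03606631, -0.23260353,  1.36081945])}
{'clock': 0.1, 'qpos': array([ 1.23778166,  0.52193723, -0.0363312 ,  1.59992404,  0.02119548,
        1.02108856, -0.11277461]), 'qd': array([-1.43570275e-03, -1.66086408e-03, -8.06828232e-04, -7.91785946e-05,
        1.55185880e-04, -2.00334770e-05,  1.48369749e-03]), 'joint_efforts': array([ 5.01204675e-03, -9.28480840e+01,  1.98430829e+00, -3.70530975e+01,
        1.81387388e-02,  5.34345978e-03,  1.42270474e-04]), 'position': array([ 0.16227637, -0.60328191,  0.24180359]), 'tool_rot': array([-1.5079534 ,  1.5698239 ,
[... 1099 characters left out ...]
59.7 174.5] [0.348 0.038 0.029]
squat_jar_mid scene 0.63 [292.6 162. ] [0.294 0.137 0.029]
rotor_mid top 0.62 [305.  220.8] [ 0.44  -0.139  0.033]
rotor_mid top 0.5 [252.3 156.2] [0.621 0.008 0.033]
rotor_mid scene 0.62 [191.4 194.2] [ 0.427 -0.142  0.033]
weight_block top 0.75 [350.3 169.5] [ 0.591 -0.278  0.   ]
weight_block scene 0.71 [124.6 255.6] [ 0.597 -0.285  0.   ]
jar_tray top 0.84 [159.9 177.4] [0.564 0.276 0.   ]
jar_tray scene 0.94 [367.9 230. ] [0.562 0.273 0.   ]
rotor_pan top 0.72 [250.1 155.1] [0.632 0.015 0.   ]
rotor_pan scene 0.87 [258.4 260.2] [0.636 0.008 0.   ]
dish_a_mid top 0.76 [112.8 215.5] [0.453 0.403 0.008]
dish_a_mid scene 0.68 [402.3 194.6] [0.445 0.401 0.008]
```

```bash
python3 - <<'E'
import cv2
a=cv2.imread('pics/top0.png');b=cv2.imread('pics/scene0.png')
cv2.imwrite('pics/topc.png',cv2.resize(a[120:300,80:440],(800,400),interpolation=cv2.INTER_CUBIC))
cv2.imwrite('pics/scenec.png',cv2.resize(b[110:320,50:430],(796,440),interpolation=cv2.INTER_CUBIC))
E
```

```text
(no output)
```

View pics/topc.png

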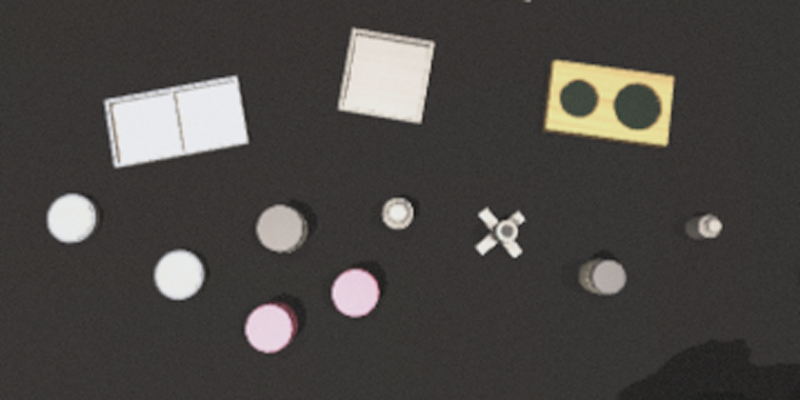

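View pics/scenec.png

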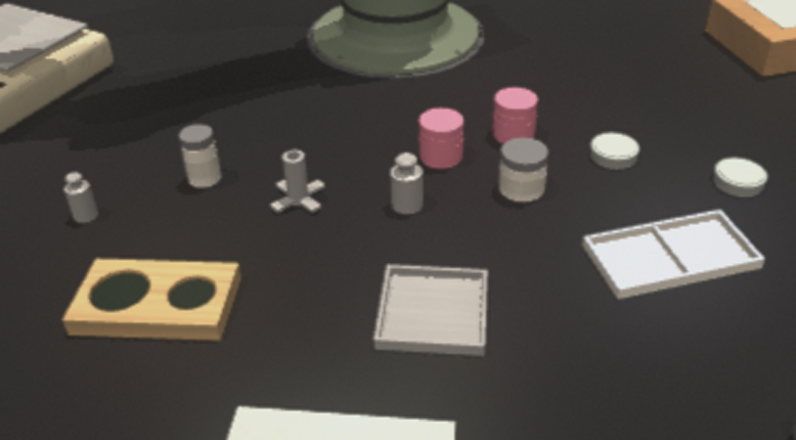

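View pics/top0.png

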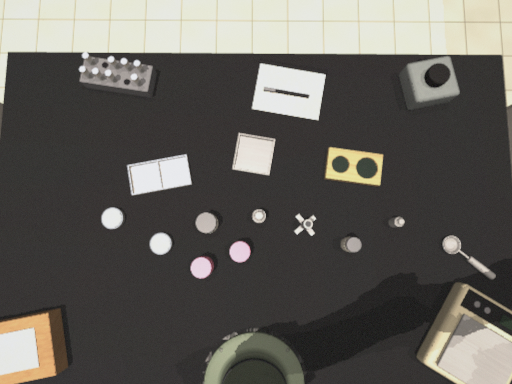

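The pictures agree. The five parts stand in a row at top-view rows 215–245: squat jar (207,223), big weight (259,216), rotor (307,224), tall jar (353,244) and small weight (399,221). Two pink look-alikes stand behind. Next I refine the positions by fitting projected models to the silhouettes in both views.

```bash
cat > fit.py <<'E'
from h import *
from scipy.optimize import minimize
def cyl(r,z0,z1):
    a=np.linspace(0,2*np.pi,40,endpoint=False); return np.array([[r*np.cos(t),r*np.sin(t),z] for z in (z0,z1) for t in a])
def box(a,b,h): return np.array([[s*a/2,t*b/2,z] for s in(-1,1) for t in(-1,1) for z in(0,h)])
def blade(a):
    c,s=np.cos(a),np.sin(a); p=np.array([[u*.036,v*.007,z] for u in(-1,1) for v in(-1,1) for z in(.003,.009)])
    return p@np.array([[c,s,0],[-s,c,0],[0,0,1]])
M=dict(big_weight_mid=[cyl(.019,0,.05),cyl(.0125,.055,.07),cyl(.006,.04,.06)],small_weight_mid=[cyl(.014,0,.044),cyl(.009,.048,.06),cyl(.005,.04,.05)],
 tall_jar_mid=[cyl(.02,0,.07)],squat_jar_mid=[cyl(.028,0,.058)],rotor_mid=[cyl(.013,0,.066),blade(0),blade(np.pi/2)],
 weight_block=[box(.09,.156,.022)],jar_tray=[box(.088,.172,.014)],rotor_pan=[box(.108,.108,.014)],dish_a_mid=[cyl(.03,0,.018)])
S=8
def render(c,n,p,off,sh):
    m=np.zeros(sh,np.float32)
    cs,sn=np.cos(p[2]),np.sin(p[2])
    for part in M[n]:
        P=part@np.array([[cs,sn,0],[-sn,cs,0],[0,0,1]])+[p[0],p[1],0]
        uv=np.array([proj(c,X) for X in P])
        uv=((uv-off+.5)*S-.5)
        cv2.fillConvexPoly(m,cv2.convexHull(np.round(uv*16).astype(np.int32)),1,shift=4)
    return m
def fit(n,p0,masks,yaw=True):
    tg=[]
    for c,mk in masks.items():
        ys,xs=np.where(mk); o=np.array([xs.min()-8,ys.min()-8]); w=xs.max()+9-o[0];h=ys.max()+9-o[1]
        sub=np.zeros((h,w),np.float32); s=mk[max(o[1],0):o[1]+h,max(o[0],0):o[0]+w]; sub[:s.shape[0],:s.shape[1]]=s
        tg.append((c,o,cv2.GaussianBlur(cv2.resize(sub,None,fx=S,fy=S,interpolation=cv2.INTER_NEAREST),(0,0),S*.6)))
    def cost(q):
        p=[q[0],q[1],q[2] if yaw else 0]
        return sum(np.abs(cv2.GaussianBlur(render(c,n,p,o,t.shape),(0,0),S*.6)-t).mean()/t.mean() for c,o,t in tg)
    best=None
    for y0 in ([p0[2]] if not yaw else [p0[2],p0[2]+.15,p0[2]-.15]):
        x=np.array([p0[0],p0[1],y0]); sim=[x,x+[.008,0,0],x+[0,.008,0]]+[x+[0,0,.15]]
        if not yaw: f=lambda q:cost([*q,0]); x=x[:2]; sim=[x,x+[.008,0],x+[0,.008]]
        else: f=cost
        r=minimize(f,x,method='Nelder-Mead',options=dict(initial_simplex=sim,xatol=2e-4,fatol=1e-4,maxiter=150))
        if best is None or r.fun<best.fun: best=r
    return best.x,best.fun
def getmask(c,n,px):
    rs=nets.silhouettes(c,n)
    for r in rs:
        l,t,ri,b=r['rect']
        if l-4<=px[0]<=ri+4 and t-4<=px[1]<=b+4: return r['mask'],r['p']
    return None,0
E
cat > run.py <<'E'
from fit import *
P0=dict(big_weight_mid=(.452,-.01,0,.035),small_weight_mid=(.445,-.392,0,.03),tall_jar_mid=(.372,-.265,0,.035),squat_jar_mid=(.433,.128,0,.029),rotor_mid=(.434,-.14,.75,.033),
weight_block=(.594,-.281,-.08,.01),jar_tray=(.563,.274,.14,.005),rotor_pan=(.634,.012,-.1,.005))
import pickle
for c in('top','scene'): grab_frame(c)
out={}
for n,(x,y,w,z) in P0.items():
    mk={}
    for c in('top','scene'):
        m,p=getmask(c,n,proj(c,[x,y,z]))
        if m is not None: mk[c]=m; 
    ya=n in('rotor_mid','weight_block','jar_tray','rotor_pan')
    out[n]=mk
    for k in [[c] for c in mk]+([list(mk)] if len(mk)>1 else []):
        q,f=fit(n,(x,y,w),{c:mk[c] for c in k},ya); print(n,k,np.round(q,4),round(f,3))
pickle.dump(out,open('masks.pkl','wb'))
E
python3 run.py
```

```text
Traceback (most recent call last):
  File "run.py", line 15, in <module>
    q,f=fit(n,(x,y,w),{c:mk[c] for c in k},ya); print(n,k,np.round(q,4),round(f,3))
        ~~~^^^^^^^^^^^^^^^^^^^^^^^^^^^^^^^^^^^
  File "fit.py", line 36, in fit
    r=minimize(f,x,method='Nelder-Mead',options=dict(initial_simplex=sim,xatol=2e-4,fatol=1e-4,maxiter=150))
  File "fit.py", line 34, in <lambda>
    if not yaw: f=lambda q:cost([*q,0]); x=x[:2]; sim=[x,x+[.008,0],x+[0,.008]]
                           ~~~~^^^^^^^^
  File "fit.py", line 30, in cost
    return sum(np.abs(cv2.GaussianBlur(render(c,n,p,o,t.shape),(0,0),S*.6)-t).mean()/t.mean() for c,o,t in tg)
  File "fit.py", line 30, in <genexpr>
    return sum(np.abs(cv2.GaussianBlur(render(c,n,p,o,t.shape),(0,0),S*.6)-t).mean()/t.mean() for c,o,t in tg)
                                       ~~~~~~^^^^^^^^^^^^^^^^^
  File "fit.py", line 18, in render
    uv=np.array([proj(c,X) for X in P])
                 ~~~~^^^^^
  File "h.py", line 12, in proj
    i=camera_info(c); f=192/np.tan(np.radians(i['fov_y'])/2)
ValueError: time passes only in moves, steps and waits
```

```bash
sed -i 's/^def save/import functools\ncamera_info=functools.lru_cache(camera_info)\ndef save/' h.py; time python3 run.py; python3 -c "
from h import *;print(observe()['clock'])"
```

```text
big_weight_mid ['top'] [ 0.4519 -0.0107] 0.115
big_weight_mid ['scene'] [ 0.449  -0.0109] 0.1
big_weight_mid ['top', 'scene'] [ 0.4517 -0.0108] 0.223
small_weight_mid ['top'] [ 0.4382 -0.3972] 0.072
small_weight_mid ['scene'] [ 0.4367 -0.3965] 0.076
small_weight_mid ['top', 'scene'] [ 0.4375 -0.3965] 0.164
tall_jar_mid ['top'] [ 0.3749 -0.2632] 0.078
tall_jar_mid ['scene'] [ 0.3719 -0.2643] 0.083
tall_jar_mid ['top', 'scene'] [ 0.3746 -0.2636] 0.175
squat_jar_mid ['top'] [0.4315 0.1318] 0.041
squat_jar_mid ['scene'] [0.429  0.1326] 0.039
squat_jar_mid ['top', 'scene'] [0.4312 0.1321] 0.098
rotor_mid ['top'] [ 0.429  -0.1431  0.6983] 0.322
rotor_mid ['scene'] [ 0.4268 -0.1421  0.6843] 0.189
rotor_mid ['top', 'scene'] [ 0.4287 -0.1425  0.6942] 0.519
weight_block ['top'] [ 0.5966 -0.2838 -0.1293] 0.047
weight_block ['scene'] [ 0.5957 -0.2837 -0.127 ] 0.028
weight_block ['top', 'scene'] [ 0.5962 -0.2837 -0.1291] 0.078
jar_tray ['top'] [0.569  0.274  0.1857] 0.032
jar_tray ['scene'] [0.5698 0.2745 0.1905] 0.018
jar_tray ['top', 'scene'] [0.5695 0.2744 0.193 ] 0.054
rotor_pan ['top'] [ 0.6324  0.0038 -0.1582] 0.024
rotor_pan ['scene'] [ 0.6321  0.0039 -0.1571] 0.028
rotor_pan ['top', 'scene'] [ 0.6323  0.0039 -0.1574] 0.053
2.1
real	0m26.583s
user	0m20.174s
sys	0m1.069s
```

```bash
cat > nav.py <<'E'
from h import *
import sys
from scipy.spatial.transform import Rotation as Ro
def to(x,y,z,yaw=None):
    # yaw = world heading of tool y axis (mod pi)
    s=observe(); R=Ro.from_euler('xyz',s['tool_rot']).as_matrix()
    p=s['position']; h=np.arctan2(R[1,1],R[0,1])
    d=R.T@(np.array([x,y,z])-p)*1000
    if yaw is None: yaw=h
    yaw=h+((yaw-h+np.pi/2)%np.pi-np.pi/2)
    c,sn=np.cos(yaw),np.sin(yaw)
    T=np.array([[0,c,sn],[0,sn,-c],[-1,0,0]]); T[:,2]=np.cross(T[:,0],T[:,1])
    rv=Ro.from_matrix(R.T@T).as_rotvec()
    print('t',round(s['clock'],2),'p',np.round(p,4),'yaw',round(h,3),'q7',round(s['qpos'][6],2),'w',round(s['grip_width'],4),'F',np.round(s['force'],1))
    print('tool shift mm',np.round(d,1),'rotvec',np.round(rv,3), 'after-turn shift',np.round(T.T@(np.array([x,y,z])-p)*1000,1))
if __name__=='__main__': to(*map(float,sys.argv[1:]))
E
python3 nav.py 0.4375 -0.3965 0.15 -0.129
python3 - <<'E'
from h import *
for X in ([.5916,-.3194,.022],[.6013,-.244,.022],[.5616,.3156,.004],[.5774,.2332,.004]): print(np.round(proj('top',X),1),np.round(proj('scene',X),1))
E
```

```text
t 2.1 p [ 0.1623 -0.6035  0.2423] yaw -1.308 q7 -0.11 w 0.0853 F [-0.1 -0.6  0.4]
tool shift mm [  92.3 -128.4 -319.5] rotvec [-1.179 -0.     0.   ] after-turn shift [  92.3  246.2 -240.7]
[367. 168.] [106.8 247.6]
[340.5 164.4] [141.2 248.6]
[145.6 178. ] [385.8 227.5]
[174.4 172.8] [353.3 234.2]
```

Emit:
jog_arm(commands=[[0, 0, 0, -0.147, 0, 0], [0, 0, 0, -0.147, 0, 0], [0, 0, 0, -0.147, 0, 0], [0, 0, 0, -0.147, 0, 0], [0, 0, 0, -0.147, 0, 0], [0, 0, 0, -0.147, 0, 0], [0, 0, 0, -0.147, 0, 0], [0, 0, 0, -0.147, 0, 0], [4, 24, -24, 0, 0, 0], [4, 24, -24, 0, 0, 0], [4, 24, -24, 0, 0, 0], [4, 24, -24, 0, 0, 0], [4, 24, -24, 0, 0, 0], [4, 24, -24, 0, 0, 0], [4, 24, -24, 0, 0, 0], [4, 24, -24, 0, 0, 0], [4, 24, -24, 0, 0, 0], [4, 24, -24, 0, 0, 0], [0, 0, 0, 0, 0, 0]], gripper=0, newtons=40)

```text
clock: 4.0
position: [0.4339, -0.3824, 0.2005]
tool_rot: [0.386, 1.569, -1.289]
force: [0.5, -0.8, -0.5]
grip_width: 0.0853
```

```bash
python3 nav.py 0.4375 -0.3965 0.11 -0.129
```

```text
t 4.0 p [ 0.4339 -0.3824  0.2005] yaw -0.105 q7 0.31 w 0.0853 F [ 0.5 -0.8 -0.5]
tool shift mm [90.5  4.9 13.5] rotvec [ 0.024  0.002 -0.001] after-turn shift [90.5  5.3 13.5]
```

Emit:
jog_arm(commands=[[10, 5, 13.5, 0.024, 0, 0], [20, 0, 0, 0, 0, 0], [20, 0, 0, 0, 0, 0], [20, 0, 0, 0, 0, 0], [20, 0, 0, 0, 0, 0], [0, 0, 0, 0, 0, 0]])

```text
clock: 4.6
position: [0.4353, -0.4044, 0.1053]
tool_rot: [0.103, 1.566, -1.607]
force: [-1.3, 0.1, 0.1]
grip_width: 0.0856
```

```bash
python3 nav.py 0.4375 -0.3965 0.024 -0.129; python3 - <<'E'
from h import *
a=save('top','t1');b=save('scene','s1')
p=[int(v) for v in proj('scene',[.4375,-.3965,.05])]
x0=max(p[0]-70,0);cv2.imwrite('pics/s1c.png',cv2.resize(b[p[1]-90:p[1]+60,x0:x0+200,::-1],(800,600)))
E
```

```text
t 4.6 p [ 0.4353 -0.4044  0.1053] yaw -0.139 q7 0.25 w 0.0856 F [-1.3  0.1  0.1]
tool shift mm [81.3  1.  -8.6] rotvec [-0.01   0.005 -0.001] after-turn shift [81.3  1.2 -8.1]
```

View pics/s1c.png

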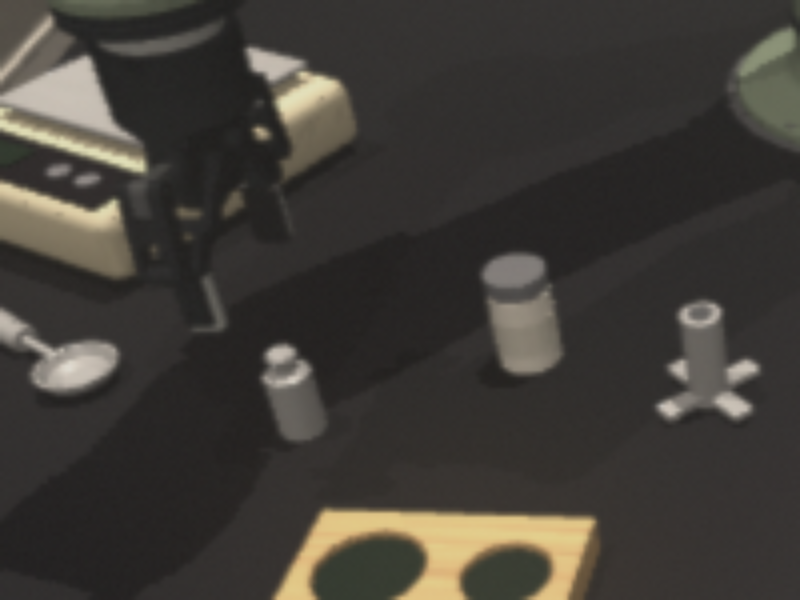

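The scene view shows the jaws above the small weight, with fingertips at crop (210,325) and (280,235). The weight is slightly to +y, as the numbers say. I'll correct that and descend.

Emit:
jog_arm(commands=[[0, 1, -8, -0.01, 0.005, 0], [0, 0, 0, 0, 0, 0], [15, 0, 0, 0, 0, 0], [15, 0, 0, 0, 0, 0], [15, 0, 0, 0, 0, 0], [15, 0, 0, 0, 0, 0], [10, 0, 0, 0, 0, 0], [6, 0, 0, 0, 0, 0], [0, 0, 0, 0, 0, 0]])

```text
clock: 5.6
position: [0.4398, -0.398, 0.0279]
tool_rot: [1.046, 1.564, -0.654]
force: [0.1, 0.6, -0.3]
grip_width: 0.0851
```

```bash
python3 nav.py 0.4375 -0.3965 0.024 -0.129
```

```text
t 5.6 p [ 0.4398 -0.398   0.0279] yaw -0.129 q7 0.2 w 0.0851 F [ 0.1  0.6 -0.3]
tool shift mm [ 3.9 -2.5 -1.2] rotvec [ 0.     0.003 -0.006] after-turn shift [ 3.9 -2.5 -1.2]
```

Emit:
jog_arm(commands=[[4, -2.5, -1, 0, 0.003, -0.006], [0, 0, 0, 0, 0, 0]])

```text
clock: 5.8
position: [0.4374, -0.3967, 0.0239]
tool_rot: [-1.189, 1.57, -2.889]
force: [0.6, 0.1, 0.0]
grip_width: 0.0855
```

Emit:
jog_arm(commands=[[0, 0, 0, 0, 0, 0], [0, 0, 0, 0, 0, 0], [0, 0, 0, 0, 0, 0], [0, 0, 0, 0, 0, 0], [0, 0, 0, 0, 0, 0], [0, 0, 0, 0, 0, 0], [0, 0, 0, 0, 0, 0], [0, 0, 0, 0, 0, 0], [0, 0, 0, 0, 0, 0], [0, 0, 0, 0, 0, 0]], gripper=255, newtons=40)

```text
clock: 6.8
position: [0.4381, -0.3974, 0.0254]
tool_rot: [0.752, 1.569, -0.948]
force: [-0.3, 0.3, 0.5]
grip_width: 0.0268
```

```bash
python3 nav.py 0.6013 -0.2440 0.12 -0.129
```

```text
t 6.8 p [ 0.4381 -0.3974  0.0254] yaw -0.129 q7 0.2 w 0.0268 F [-0.3  0.3  0.5]
tool shift mm [ -94.7  142.3 -173. ] rotvec [-0.     0.002 -0.001] after-turn shift [ -94.6  142.2 -173.1]
```

Emit:
jog_arm(commands=[[-15, 0, 0, 0, 0, 0], [-20, 0, 0, 0, 0, 0], [-30, 0, 0, 0, 0, 0], [-30, 0, 0, 0, 0, 0], [0, 0, 0, 0, 0, 0]])

```text
clock: 7.3
position: [0.4378, -0.3966, 0.1269]
tool_rot: [0.745, 1.57, -0.954]
force: [0.5, 0.1, -1.7]
grip_width: 0.0268
```

Emit:
jog_arm(commands=[[0, 14, -17, 0, 0, 0], [0, 21, -26, 0, 0, 0], [0, 21, -26, 0, 0, 0], [0, 21, -26, 0, 0, 0], [0, 21, -26, 0, 0, 0], [0, 21, -26, 0, 0, 0], [0, 15, -18, 0, 0, 0], [0, 8, -10, 0, 0, 0], [0, 0, 0, 0, 0, 0]])

```text
clock: 8.2
position: [0.605, -0.2366, 0.1302]
tool_rot: [0.46, 1.568, -1.243]
force: [-0.5, -0.3, -1.3]
grip_width: 0.0267
```

```bash
python3 nav.py 0.6013 -0.2440 0.07 -0.129
```

```text
t 8.2 p [ 0.605  -0.2366  0.1302] yaw -0.132 q7 -0.08 w 0.0267 F [-0.5 -0.3 -1.3]
tool shift mm [60.2 -2.8  7.6] rotvec [-0.003  0.002 -0.001] after-turn shift [60.2 -2.8  7.8]
```

Emit:
jog_arm(commands=[[10, -2.8, 7.8, -0.003, 0.002, 0], [15, 0, 0, 0, 0, 0], [15, 0, 0, 0, 0, 0], [15, 0, 0, 0, 0, 0], [10, 0, 0, 0, 0, 0], [0, 0, 0, 0, 0, 0], [0, 0, 0, 0, 0, 0]])

```text
clock: 8.9
position: [0.5959, -0.2498, 0.0573]
tool_rot: [-1.145, 1.567, -2.85]
force: [0.9, 0.5, -2.3]
grip_width: 0.027
```

```bash
python3 nav.py 0.6013 -0.2440 0.0415 -0.129; python3 - <<'E'
from h import *
b=save('scene','s2')
p=[int(v) for v in proj('scene',[.6,-.25,.04])]
cv2.imwrite('pics/s2c.png',cv2.resize(b[p[1]-75:p[1]+45,p[0]-80:p[0]+80,::-1],(800,600)))
E
```

```text
t 8.9 p [ 0.5959 -0.2498  0.0573] yaw -0.134 q7 -0.09 w 0.027 F [ 0.9  0.5 -2.3]
tool shift mm [15.8  4.7 -6.5] rotvec [-0.005  0.002  0.004] after-turn shift [15.8  4.6 -6.4]
```

View pics/s2c.png

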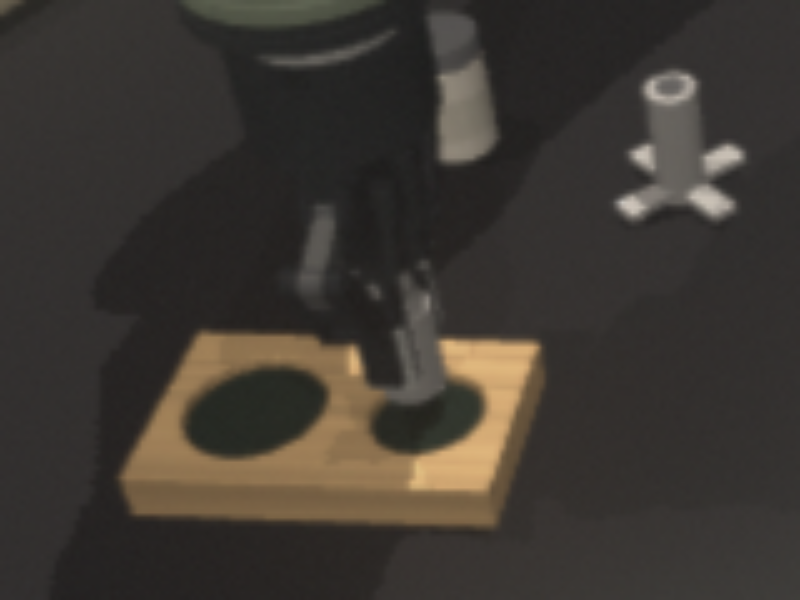

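The scene view shows the weight just above the narrow well, a few mm towards -x and -y. This matches the numbers, so I correct and then lower.

Emit:
jog_arm(commands=[[0, 4.6, -6.4, -0.005, 0.002, 0.004], [0, 0, 0, 0, 0, 0], [0, 0, 0, 0, 0, 0], [5, 0, 0, 0, 0, 0], [4, 0, 0, 0, 0, 0], [0, 0, 0, 0, 0, 0]])

```text
clock: 9.55
position: [0.6032, -0.2433, 0.0497]
tool_rot: [1.539, 1.567, -0.16]
force: [-0.1, 0.3, -1.5]
grip_width: 0.0265
```

```bash
python3 nav.py 0.6013 -0.2440 0.0415 -0.129
```

```text
t 9.55 p [ 0.6032 -0.2433  0.0497] yaw -0.128 q7 -0.1 w 0.0265 F [-0.1  0.3 -1.5]
tool shift mm [ 8.2 -1.8  0.9] rotvec [ 0.001  0.    -0.004] after-turn shift [ 8.2 -1.8  0.9]
```

Emit:
jog_arm(commands=[[3, -1.8, 0.9, 0, 0, 0], [0, 0, 0, 0, 0, 0], [2, 0, 0, 0, 0, 0], [2, 0, 0, 0, 0, 0], [1, 0, 0, 0, 0, 0], [1, 0, 0, 0, 0, 0], [0, 0, 0, 0, 0, 0]])

```text
clock: 10.25
position: [0.6011, -0.2444, 0.0417]
tool_rot: [1.368, 1.567, -0.332]
force: [-1.0, 0.3, -1.4]
grip_width: 0.0266
```

```bash
python3 nav.py 0.6013 -0.2440 0.0415 -0.129
```

```text
t 10.25 p [ 0.6011 -0.2444  0.0417] yaw -0.129 q7 -0.1 w 0.0266 F [-1.   0.3 -1.4]
tool shift mm [ 0.2  0.1 -0.4] rotvec [ 0.     0.001 -0.004] after-turn shift [ 0.2  0.1 -0.4]
```

Emit:
jog_arm(commands=[[1, 0, 0, 0, 0, 0], [0, 0, 0, 0, 0, 0]])

```text
clock: 10.45
position: [0.6015, -0.2445, 0.0415]
tool_rot: [1.328, 1.566, -0.371]
force: [0.1, 0.6, -1.0]
grip_width: 0.0269
```

Emit:
jog_arm(commands=[[1, 0, 0, 0, 0, 0], [0, 0, 0, 0, 0, 0]])

```text
clock: 10.65
position: [0.6017, -0.2446, 0.0415]
tool_rot: [1.283, 1.565, -0.417]
force: [-0.6, -0.3, -2.4]
grip_width: 0.0267
```

Emit:
jog_arm(commands=[[1.5, 0, 0, 0, 0, 0], [1, 0, 0, 0, 0, 0]])

```text
clock: 10.85
position: [0.602, -0.2446, 0.0413]
tool_rot: [1.193, 1.565, -0.507]
force: [-9.7, 3.3, 23.8]
grip_width: 0.0266
```

Emit:
jog_arm(commands=[[1.5, 0, 0, 0, 0, 0], [1, 0, 0, 0, 0, 0]])

```text
clock: 11.05
position: [0.602, -0.2446, 0.0413]
tool_rot: [1.059, 1.564, -0.641]
force: [-7.4, 2.9, 18.9]
grip_width: 0.0265
```

Contact: it stands on the well floor. I ease off 1 mm and release.

Emit:
jog_arm(commands=[[-0.5, 0, 0, 0, 0, 0], [0, 0, 0, 0, 0, 0]])

```text
clock: 11.25
position: [0.602, -0.2446, 0.0419]
tool_rot: [1.072, 1.564, -0.628]
force: [-0.0, 0.3, -1.8]
grip_width: 0.0267
```

Emit:
jog_arm(commands=[[0, 0, 0, 0, 0, 0], [0, 0, 0, 0, 0, 0], [0, 0, 0, 0, 0, 0], [0, 0, 0, 0, 0, 0], [0, 0, 0, 0, 0, 0], [0, 0, 0, 0, 0, 0], [-15, 0, 0, 0, 0, 0], [-20, 0, 0, 0, 0, 0], [-25, 0, 0, 0, 0, 0], [-25, 0, 0, 0, 0, 0], [-25, 0, 0, 0, 0, 0], [0, 0, 0, 0, 0, 0]], gripper=0)

```text
clock: 12.45
position: [0.6017, -0.2438, 0.1603]
tool_rot: [1.19, 1.563, -0.51]
force: [-0.5, -0.2, 0.0]
grip_width: 0.0854
```

```bash
python3 nav.py 0.4517 -0.0108 0.15 -0.129; python3 - <<'E'
from h import *
b=save('scene','s3')
p=[int(v) for v in proj('scene',[.6,-.25,.04])]
cv2.imwrite('pics/s3c.png',cv2.resize(b[p[1]-75:p[1]+45,p[0]-80:p[0]+80,::-1],(800,600)))
E
```

```text
t 12.45 p [ 0.6017 -0.2438  0.1603] yaw -0.129 q7 -0.05 w 0.0854 F [-0.5 -0.2  0. ]
tool shift mm [   8.4 -178.7 -211.9] rotvec [ 0.     0.003 -0.007] after-turn shift [  10.3 -178.7 -211.8]
```

View pics/s3c.png

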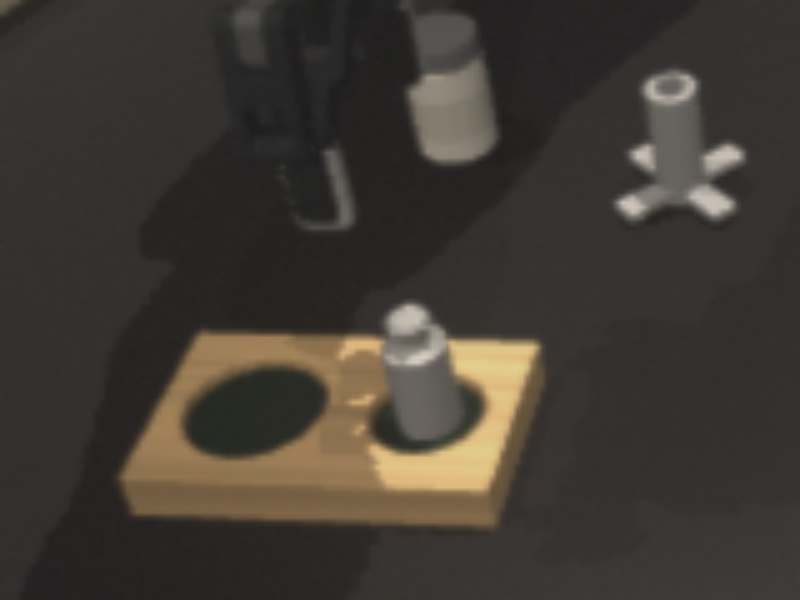

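The small weight stands in the narrow well. Next is the big weight.

Emit:
jog_arm(commands=[[0, -18, -21, 0, 0.003, -0.007], [0, -22, -26, 0, 0, 0], [0, -22, -26, 0, 0, 0], [0, -22, -26, 0, 0, 0], [0, -22, -26, 0, 0, 0], [0, -22, -26, 0, 0, 0], [0, -22, -26, 0, 0, 0], [0, -15, -18, 0, 0, 0], [0, 0, 0, 0, 0, 0], [0, 0, 0, 0, 0, 0]])

```text
clock: 13.5
position: [0.454, -0.0221, 0.1583]
tool_rot: [-1.38, 1.566, -3.08]
force: [0.0, -0.6, -0.8]
grip_width: 0.0852
```

```bash
python3 nav.py 0.4517 -0.0108 0.028 -0.129
```

```text
t 13.5 p [ 0.454  -0.0221  0.1583] yaw -0.129 q7 -0.45 w 0.0852 F [ 0.  -0.6 -0.8]
tool shift mm [130.3  -3.2 -11.1] rotvec [-0.     0.001  0.004] after-turn shift [130.3  -3.7 -10.9]
```

Emit:
jog_arm(commands=[[0, -3.5, -11, 0, 0.001, 0.004], [20, 0, 0, 0, 0, 0], [20, 0, 0, 0, 0, 0], [10, 0, 0, 0, 0, 0], [0, 0, 0, 0, 0, 0], [0, 0, 0, 0, 0, 0]])

```text
clock: 14.1
position: [0.4535, -0.0104, 0.1071]
tool_rot: [2.194, 1.569, 0.49]
force: [0.3, 0.4, 0.3]
grip_width: 0.0852
```

```bash
python3 nav.py 0.4517 -0.0108 0.028 -0.129
```

```text
t 14.1 p [ 0.4535 -0.0104  0.1071] yaw -0.133 q7 -0.55 w 0.0852 F [0.3 0.4 0.3]
tool shift mm [79.1 -1.9  0.7] rotvec [-0.004 -0.001 -0.001] after-turn shift [79.1 -1.7  0.6]
```

Emit:
jog_arm(commands=[[0, -1.5, 0.5, -0.004, 0, 0], [15, 0, 0, 0, 0, 0], [15, 0, 0, 0, 0, 0], [15, 0, 0, 0, 0, 0], [15, 0, 0, 0, 0, 0], [10, 0, 0, 0, 0, 0], [8, 0, 0, 0, 0, 0], [0, 0, 0, 0, 0, 0], [0, 0, 0, 0, 0, 0]])

```text
clock: 15.0
position: [0.4558, -0.0114, 0.0316]
tool_rot: [1.755, 1.56, 0.053]
force: [1.0, -0.3, -0.6]
grip_width: 0.0854
```

```bash
python3 nav.py 0.4517 -0.0108 0.028 -0.129
```

```text
t 15.0 p [ 0.4558 -0.0114  0.0316] yaw -0.131 q7 -0.65 w 0.0854 F [ 1.  -0.3 -0.6]
tool shift mm [ 3.5 -4.1 -0. ] rotvec [-0.002 -0.002 -0.011] after-turn shift [ 3.6 -4.1 -0.1]
```

Emit:
jog_arm(commands=[[3.5, -4, 0, -0.002, -0.002, -0.011], [0, 0, 0, 0, 0, 0]])

```text
clock: 15.2
position: [0.452, -0.0109, 0.0287]
tool_rot: [-0.118, 1.571, -1.817]
force: [-0.2, -0.5, 0.2]
grip_width: 0.0852
```

Emit:
jog_arm(commands=[[0, 0, 0, 0, 0, 0], [0, 0, 0, 0, 0, 0], [0, 0, 0, 0, 0, 0], [0, 0, 0, 0, 0, 0], [0, 0, 0, 0, 0, 0], [0, 0, 0, 0, 0, 0], [0, 0, 0, 0, 0, 0], [0, 0, 0, 0, 0, 0], [0, 0, 0, 0, 0, 0]], gripper=255, newtons=60)

```text
clock: 16.1
position: [0.4524, -0.011, 0.0296]
tool_rot: [1.559, 1.57, -0.141]
force: [0.3, 1.0, 0.3]
grip_width: 0.0366
```

Emit:
jog_arm(commands=[[-15, 0, 0, 0, 0, 0], [-20, 0, 0, 0, 0, 0], [-30, 0, 0, 0, 0, 0], [-30, 0, 0, 0, 0, 0], [-20, 0, 0, 0, 0, 0], [0, 0, 0, 0, 0, 0], [0, 0, 0, 0, 0, 0]])

```text
clock: 16.8
position: [0.45, -0.0111, 0.1465]
tool_rot: [-1.354, 1.566, -3.053]
force: [-0.3, 0.1, -4.8]
grip_width: 0.0362
```

```bash
python3 nav.py 0.5916 -0.3194 0.14 -0.129
```

```text
t 16.8 p [ 0.45   -0.0111  0.1465] yaw -0.128 q7 -0.5 w 0.0362 F [-0.3  0.1 -4.8]
tool shift mm [  6.  179.9 287.7] rotvec [0.001 0.001 0.004] after-turn shift [  6.5 180.1 287.5]
```

Emit:
jog_arm(commands=[[0, 9, 14, 0, 0.001, 0.004], [0, 16, 26, 0, 0, 0], [0, 16, 26, 0, 0, 0], [0, 16, 26, 0, 0, 0], [0, 16, 26, 0, 0, 0], [0, 16, 26, 0, 0, 0], [0, 16, 26, 0, 0, 0], [0, 16, 26, 0, 0, 0], [0, 16, 26, 0, 0, 0], [0, 16, 26, 0, 0, 0], [0, 12, 19, 0, 0, 0], [0, 6, 10, 0, 0, 0], [0, 0, 0, 0, 0, 0], [0, 0, 0, 0, 0, 0]])

```text
clock: 18.2
position: [0.5806, -0.3151, 0.1187]
tool_rot: [-1.671, 1.54, 2.92]
force: [-0.4, 0.3, -4.9]
grip_width: 0.0365
```

```bash
python3 nav.py 0.5916 -0.3194 0.0456 -0.129
```

```text
t 18.2 p [ 0.5806 -0.3151  0.1187] yaw -0.122 q7 0.05 w 0.0365 F [-0.4  0.3 -4.9]
tool shift mm [72.7 13.7  3.2] rotvec [ 0.007 -0.003  0.03 ] after-turn shift [73.1 11.5  2.9]
```

Emit:
jog_arm(commands=[[0, 11.5, 3, 0.007, -0.003, 0.03], [15, 0, 0, 0, 0, 0], [15, 0, 0, 0, 0, 0], [15, 0, 0, 0, 0, 0], [8, 0, 0, 0, 0, 0], [0, 0, 0, 0, 0, 0], [0, 0, 0, 0, 0, 0]])

```text
clock: 18.9
position: [0.5916, -0.3156, 0.0587]
tool_rot: [-2.591, 1.569, 1.996]
force: [0.5, 0.6, -3.7]
grip_width: 0.0364
```

```bash
python3 nav.py 0.5916 -0.3194 0.0456 -0.129
```

```text
t 18.9 p [ 0.5916 -0.3156  0.0587] yaw -0.126 q7 0.02 w 0.0364 F [ 0.5  0.6 -3.7]
tool shift mm [13.1  0.5  3.8] rotvec [ 0.003 -0.001  0.001] after-turn shift [13.1  0.5  3.8]
```

Emit:
jog_arm(commands=[[2, 0.5, 3.8, 0.003, 0, 0], [3, 0, 0, 0, 0, 0], [3, 0, 0, 0, 0, 0], [2, 0, 0, 0, 0, 0], [1, 0, 0, 0, 0, 0], [0, 0, 0, 0, 0, 0]])

```text
clock: 19.5
position: [0.5923, -0.3205, 0.0484]
tool_rot: [2.0, 1.569, 0.3]
force: [0.3, 0.7, -5.0]
grip_width: 0.0359
```

```bash
python3 nav.py 0.5916 -0.3194 0.0456 -0.129
```

```text
t 19.5 p [ 0.5923 -0.3205  0.0484] yaw -0.13 q7 0.02 w 0.0359 F [ 0.3  0.7 -5. ]
tool shift mm [ 2.8 -0.8 -1. ] rotvec [-0.001 -0.001 -0.001] after-turn shift [ 2.8 -0.8 -1. ]
```

Emit:
jog_arm(commands=[[1.5, -0.8, -1, 0, 0, 0], [1.5, 0, 0, 0, 0, 0], [1, 0, 0, 0, 0, 0]])

```text
clock: 19.8
position: [0.5918, -0.3193, 0.0455]
tool_rot: [1.648, 1.569, -0.052]
force: [-10.5, 3.7, 25.1]
grip_width: 0.0361
```

Emit:
jog_arm(commands=[[1.5, 0, 0, 0, 0, 0], [1, 0, 0, 0, 0, 0]])

```text
clock: 20.0
position: [0.5918, -0.3193, 0.0456]
tool_rot: [1.16, 1.569, -0.541]
force: [-5.1, 1.8, 6.8]
grip_width: 0.0362
```

Emit:
jog_arm(commands=[[-0.3, 0, 0, 0, 0, 0], [0, 0, 0, 0, 0, 0]])

```text
clock: 20.2
position: [0.592, -0.3192, 0.0463]
tool_rot: [1.153, 1.568, -0.548]
force: [0.6, 0.4, -5.0]
grip_width: 0.0359
```

Emit:
jog_arm(commands=[[0, 0, 0, 0, 0, 0], [0, 0, 0, 0, 0, 0], [0, 0, 0, 0, 0, 0], [0, 0, 0, 0, 0, 0], [0, 0, 0, 0, 0, 0], [0, 0, 0, 0, 0, 0], [-15, 0, 0, 0, 0, 0], [-20, 0, 0, 0, 0, 0], [-25, 0, 0, 0, 0, 0], [-25, 0, 0, 0, 0, 0], [-25, 0, 0, 0, 0, 0], [0, 0, 0, 0, 0, 0], [0, 0, 0, 0, 0, 0]], gripper=0)

```text
clock: 21.5
position: [0.5927, -0.3191, 0.1673]
tool_rot: [1.292, 1.564, -0.407]
force: [0.0, 0.0, -0.1]
grip_width: 0.0852
```

```bash
python3 nav.py 0.3746 -0.2636 0.15 0; python3 - <<'E'
from h import *
b=save('scene','s4')
p=[int(v) for v in proj('scene',[.6,-.25,.04])]
cv2.imwrite('pics/s4c.png',cv2.resize(b[p[1]-75:p[1]+45,p[0]-80:p[0]+80,::-1],(800,600)))
E
```

```text
t 21.5 p [ 0.5927 -0.3191  0.1673] yaw -0.129 q7 0.06 w 0.0852 F [ 0.   0.  -0.1]
tool shift mm [  15.8 -223.6  -27. ] rotvec [-0.129  0.002 -0.007] after-turn shift [  17.3 -218.1  -55.5]
```

View pics/s4c.png

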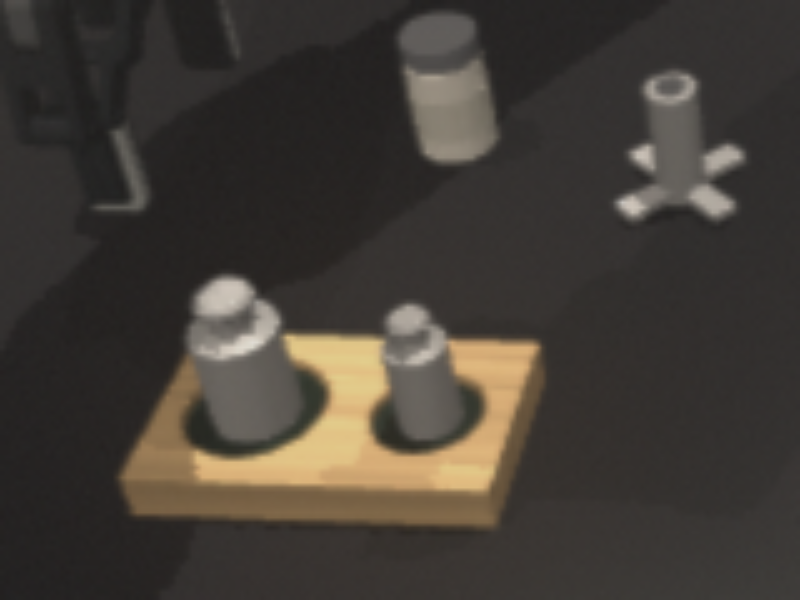

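Both weights stand upright in their wells. Next is the tall jar, kept at yaw -0.129.

```bash
python3 nav.py 0.3746 -0.2636 0.15 -0.129
```

```text
t 21.55 p [ 0.593  -0.3192  0.1674] yaw -0.129 q7 0.06 w 0.0853 F [-0. -0.  1.]
tool shift mm [  15.8 -223.8  -27.1] rotvec [-0.     0.002 -0.007] after-turn shift [  17.4 -223.7  -27.1]
```

Emit:
jog_arm(commands=[[0, -14, -2, 0, 0.002, -0.007], [0, -28, -3, 0, 0, 0], [0, -28, -3, 0, 0, 0], [0, -28, -3, 0, 0, 0], [0, -28, -3, 0, 0, 0], [0, -28, -4, 0, 0, 0], [0, -28, -4, 0, 0, 0], [0, -22, -3, 0, 0, 0], [0, -12, -2, 0, 0, 0], [0, 0, 0, 0, 0, 0], [0, 0, 0, 0, 0, 0]])

```text
clock: 22.65
position: [0.3711, -0.2603, 0.163]
tool_rot: [-2.025, 1.562, 2.558]
force: [-0.1, 0.1, -0.8]
grip_width: 0.0854
```

```bash
python3 nav.py 0.3746 -0.2636 0.11 -0.129
```

```text
t 22.65 p [ 0.3711 -0.2603  0.163 ] yaw -0.129 q7 0.12 w 0.0854 F [-0.1  0.1 -0.8]
tool shift mm [53.   4.3  3. ] rotvec [ 0.    -0.004  0.008] after-turn shift [53.   3.9  2.8]
```

Emit:
jog_arm(commands=[[0, 4, 3, 0, -0.004, 0.008], [15, 0, 0, 0, 0, 0], [20, 0, 0, 0, 0, 0], [15, 0, 0, 0, 0, 0], [0, 0, 0, 0, 0, 0], [0, 0, 0, 0, 0, 0]])

```text
clock: 23.25
position: [0.3804, -0.2655, 0.1111]
tool_rot: [1.464, 1.566, -0.234]
force: [0.2, -0.8, 0.5]
grip_width: 0.0857
```

```bash
python3 nav.py 0.3746 -0.2636 0.032 -0.129
```

```text
t 23.25 p [ 0.3804 -0.2655  0.1111] yaw -0.127 q7 0.06 w 0.0857 F [ 0.2 -0.8  0.5]
tool shift mm [79.1 -6.4 -1.2] rotvec [ 0.002  0.    -0.005] after-turn shift [79.1 -6.  -1.1]
```

Emit:
jog_arm(commands=[[0, -6, -1, 0.002, 0, -0.005], [0, 0, 0, 0, 0, 0], [12, 0, 0, 0, 0, 0], [15, 0, 0, 0, 0, 0], [15, 0, 0, 0, 0, 0], [12, 0, 0, 0, 0, 0], [10, 0, 0, 0, 0, 0], [8, 0, 0, 0, 0, 0], [0, 0, 0, 0, 0, 0], [0, 0, 0, 0, 0, 0]])

```text
clock: 24.25
position: [0.376, -0.2649, 0.0362]
tool_rot: [0.998, 1.566, -0.702]
force: [0.3, -0.1, -0.9]
grip_width: 0.0852
```

```bash
python3 nav.py 0.3746 -0.2636 0.032 -0.129
```

```text
t 24.25 p [ 0.376  -0.2649  0.0362] yaw -0.129 q7 -0.04 w 0.0852 F [ 0.3 -0.1 -0.9]
tool shift mm [ 4.2 -1.5 -1.1] rotvec [-0.     0.003 -0.004] after-turn shift [ 4.2 -1.5 -1.1]
```

Emit:
jog_arm(commands=[[4, -1.5, -1, 0, 0.003, -0.004], [0, 0, 0, 0, 0, 0]])

```text
clock: 24.45
position: [0.3748, -0.2639, 0.0326]
tool_rot: [1.645, 1.57, -0.056]
force: [-0.9, -0.0, 0.4]
grip_width: 0.0855
```

Emit:
jog_arm(commands=[[0, 0, 0, 0, 0, 0], [0, 0, 0, 0, 0, 0], [0, 0, 0, 0, 0, 0], [0, 0, 0, 0, 0, 0], [0, 0, 0, 0, 0, 0], [0, 0, 0, 0, 0, 0], [0, 0, 0, 0, 0, 0], [0, 0, 0, 0, 0, 0], [0, 0, 0, 0, 0, 0]], gripper=255, newtons=35)

```text
clock: 25.35
position: [0.3751, -0.2643, 0.0334]
tool_rot: [1.3, 1.569, -0.401]
force: [0.5, -0.4, -1.0]
grip_width: 0.0395
```

Emit:
jog_arm(commands=[[-15, 0, 0, 0, 0, 0], [-20, 0, 0, 0, 0, 0], [-30, 0, 0, 0, 0, 0], [-30, 0, 0, 0, 0, 0], [-30, 0, 0, 0, 0, 0], [-15, 0, 0, 0, 0, 0], [0, 0, 0, 0, 0, 0], [0, 0, 0, 0, 0, 0]])

```text
clock: 26.15
position: [0.3739, -0.2634, 0.1779]
tool_rot: [-2.6, 1.57, 1.983]
force: [0.0, -0.5, -2.5]
grip_width: 0.0393
```

```bash
python3 nav.py 0.5616 0.3156 0.17 0.19
```

```text
t 26.15 p [ 0.3739 -0.2634  0.1779] yaw -0.129 q7 0.13 w 0.0393 F [ 0.  -0.5 -2.5]
tool shift mm [   8.1  111.4 -598.4] rotvec [-0.319 -0.     0.   ] after-turn shift [   7.9  293.6 -533.2]
```

Emit:
jog_arm(commands=[[0, 0, 0, -0.08, 0, 0], [0, 0, 0, -0.12, 0, 0], [0, 0, 0, -0.12, 0, 0], [0, 7, -13, 0, 0, 0], [0, 14, -26, 0, 0, 0], [0, 17, -30, 0, 0, 0], [0, 17, -30, 0, 0, 0], [0, 17, -30, 0, 0, 0], [0, 17, -30, 0, 0, 0], [0, 17, -30, 0, 0, 0], [0, 17, -30, 0, 0, 0], [0, 17, -30, 0, 0, 0], [0, 10, -18, 0, 0, 0], [0, 0, 0, 0, 0, 0]])

```text
clock: 27.55
position: [0.468, 0.0494, 0.1672]
tool_rot: [-2.358, 1.553, 2.527]
force: [0.5, -0.8, -0.7]
grip_width: 0.0395
```

```bash
python3 nav.py 0.5616 0.3156 0.17 0.19
```

```text
t 27.55 p [0.468  0.0494 0.1672] yaw 0.173 q7 -0.36 w 0.0395 F [ 0.5 -0.8 -0.7]
tool shift mm [  -1.5  137.9 -246.2] rotvec [-0.017 -0.013  0.012] after-turn shift [  -2.8  142.2 -243.7]
```

Emit:
jog_arm(commands=[[0, 7, -12, -0.017, -0.013, 0.012], [0, 14, -24, 0, 0, 0], [-3, 16, -28, 0, 0, 0], [-3, 16, -28, 0, 0, 0], [-3, 16, -28, 0, 0, 0], [-3, 16, -28, 0, 0, 0], [-3, 16, -28, 0, 0, 0], [0, 16, -28, 0, 0, 0], [0, 12, -20, 0, 0, 0], [0, 7, -11, 0, 0, 0], [0, 0, 0, 0, 0, 0], [0, 0, 0, 0, 0, 0]])

```text
clock: 28.75
position: [0.554, 0.3135, 0.1699]
tool_rot: [-1.246, 1.552, -2.656]
force: [0.5, -0.3, -1.0]
grip_width: 0.0392
```

```bash
python3 nav.py 0.5616 0.3156 0.0374 0.19
```

```text
t 28.75 p [0.554  0.3135 0.1699] yaw 0.16 q7 -0.75 w 0.0392 F [ 0.5 -0.3 -1. ]
tool shift mm [132.3  10.1  -1.7] rotvec [-0.03   0.006  0.018] after-turn shift [132.5   7.8  -0.7]
```

Emit:
jog_arm(commands=[[0, 8, -1, -0.03, 0.006, 0.018], [0, 0, 0, 0, 0, 0], [15, 0, 0, 0, 0, 0], [20, 0, 0, 0, 0, 0], [20, 0, 0, 0, 0, 0], [20, 0, 0, 0, 0, 0], [20, 0, 0, 0, 0, 0], [10, 0, 0, 0, 0, 0], [0, 0, 0, 0, 0, 0], [0, 0, 0, 0, 0, 0]])

```text
clock: 29.75
position: [0.5621, 0.3089, 0.0566]
tool_rot: [0.205, 1.569, -1.181]
force: [-0.7, -0.3, -0.9]
grip_width: 0.0395
```

```bash
python3 nav.py 0.5616 0.3156 0.0374 0.19; python3 - <<'E'
from h import *
b=save('scene','s5')
p=[int(v) for v in proj('scene',[.57,.27,.04])]
cv2.imwrite('pics/s5c.png',cv2.resize(b[p[1]-75:p[1]+45,p[0]-80:p[0]+80,::-1],(800,600)))
E
```

```text
t 29.75 p [0.5621 0.3089 0.0566] yaw 0.185 q7 -0.79 w 0.0395 F [-0.7 -0.3 -0.9]
tool shift mm [19.2  0.8 -6.7] rotvec [-0.005  0.002 -0.   ] after-turn shift [19.2  0.8 -6.6]
```

View pics/s5c.png

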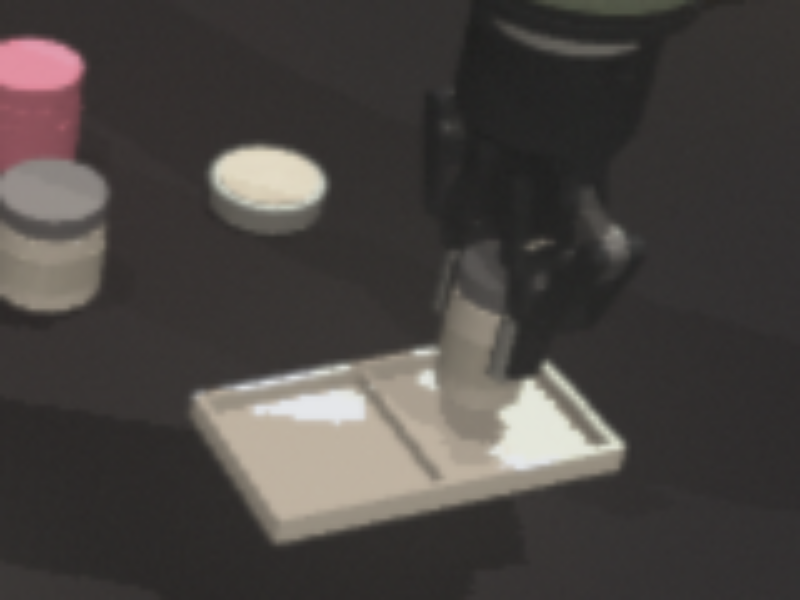

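The tall jar hangs over the far bay, at crop (475,400). I centre it and lower.

Emit:
jog_arm(commands=[[2, 1, -6.5, -0.005, 0.002, 0], [5, 0, 0, 0, 0, 0], [4, 0, 0, 0, 0, 0], [3, 0, 0, 0, 0, 0], [1, 0, 0, 0, 0, 0], [0, 0, 0, 0, 0, 0]])

```text
clock: 30.4
position: [0.563, 0.3169, 0.0428]
tool_rot: [1.899, 1.567, 0.519]
force: [0.5, 0.7, -1.4]
grip_width: 0.0389
```

```bash
python3 nav.py 0.5616 0.3156 0.0374 0.19
```

```text
t 30.4 p [0.563  0.3169 0.0428] yaw 0.191 q7 -0.8 w 0.0389 F [ 0.5  0.7 -1.4]
tool shift mm [ 5.4 -1.6  1. ] rotvec [ 0.001 -0.001 -0.004] after-turn shift [ 5.4 -1.6  1. ]
```

Emit:
jog_arm(commands=[[2, -1.5, 1, 0, 0, -0.004], [2, 0, 0, 0, 0, 0], [1.5, 0, 0, 0, 0, 0], [1, 0, 0, 0, 0, 0]])

```text
clock: 30.8
position: [0.5618, 0.3156, 0.0373]
tool_rot: [2.911, 1.57, 1.531]
force: [-10.1, -8.8, 33.7]
grip_width: 0.0392
```

Emit:
jog_arm(commands=[[1.5, 0, 0, 0, 0, 0], [1, 0, 0, 0, 0, 0]])

```text
clock: 31.0
position: [0.5618, 0.3156, 0.0374]
tool_rot: [1.85, 1.57, 0.47]
force: [-5.4, -4.5, 13.6]
grip_width: 0.0394
```

Emit:
jog_arm(commands=[[-0.3, 0, 0, 0, 0, 0], [0, 0, 0, 0, 0, 0]])

```text
clock: 31.2
position: [0.5619, 0.3156, 0.0381]
tool_rot: [1.74, 1.569, 0.359]
force: [0.4, 0.2, -1.0]
grip_width: 0.0391
```

Emit:
jog_arm(commands=[[0, 0, 0, 0, 0, 0], [0, 0, 0, 0, 0, 0], [0, 0, 0, 0, 0, 0], [0, 0, 0, 0, 0, 0], [0, 0, 0, 0, 0, 0], [0, 0, 0, 0, 0, 0], [-15, 0, 0, 0, 0, 0], [-20, 0, 0, 0, 0, 0], [-25, 0, 0, 0, 0, 0], [-25, 0, 0, 0, 0, 0], [-25, 0, 0, 0, 0, 0], [-15, 0, 0, 0, 0, 0], [0, 0, 0, 0, 0, 0], [0, 0, 0, 0, 0, 0]], gripper=0)

```text
clock: 32.6
position: [0.5615, 0.3158, 0.1733]
tool_rot: [1.965, 1.568, 0.585]
force: [-0.2, 0.7, -0.8]
grip_width: 0.0853
```

```bash
python3 nav.py 0.4312 0.1321 0.15 0.19; python3 - <<'E'
from h import *
b=save('scene','s6')
p=[int(v) for v in proj('scene',[.57,.27,.04])]
cv2.imwrite('pics/s6c.png',cv2.resize(b[p[1]-75:p[1]+45,p[0]-80:p[0]+80,::-1],(800,600)))
E
```

```text
t 32.6 p [0.5615 0.3158 0.1733] yaw 0.191 q7 -0.72 w 0.0853 F [-0.2  0.7 -0.8]
tool shift mm [  22.6 -162.8  155.7] rotvec [ 0.001 -0.001 -0.003] after-turn shift [  23.3 -162.6  155.8]
```

View pics/s6c.png

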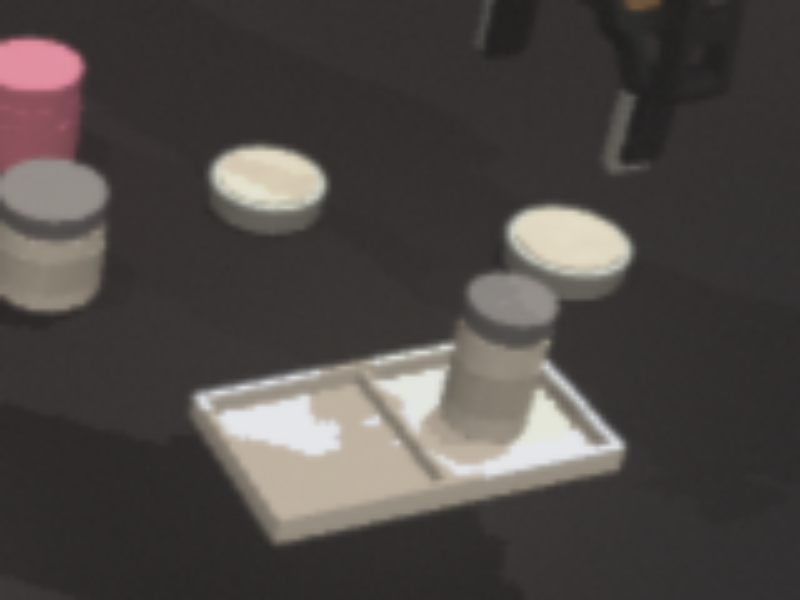

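The tall jar stands in the far bay. Next is the squat jar.

Emit:
jog_arm(commands=[[0, -13, 12, 0, 0, 0], [0, -22, 21, 0, 0, 0], [0, -22, 21, 0, 0, 0], [0, -22, 21, 0, 0, 0], [0, -22, 21, 0, 0, 0], [0, -22, 21, 0, 0, 0], [0, -20, 19, 0, 0, 0], [0, -12, 12, 0, 0, 0], [0, 0, 0, 0, 0, 0], [0, 0, 0, 0, 0, 0]])

```text
clock: 33.65
position: [0.4275, 0.1331, 0.1642]
tool_rot: [-1.58, 1.559, -2.96]
force: [0.3, 0.7, 0.3]
grip_width: 0.0854
```

```bash
python3 nav.py 0.4312 0.1321 0.11 0.19
```

```text
t 33.65 p [0.4275 0.1331 0.1642] yaw 0.191 q7 -0.57 w 0.0854 F [0.3 0.7 0.3]
tool shift mm [54.1  4.1  1.7] rotvec [ 0.001 -0.     0.012] after-turn shift [54.2  3.5  1.7]
```

Emit:
jog_arm(commands=[[0, 3.5, 1.5, 0, 0, 0.012], [15, 0, 0, 0, 0, 0], [20, 0, 0, 0, 0, 0], [15, 0, 0, 0, 0, 0], [0, 0, 0, 0, 0, 0], [0, 0, 0, 0, 0, 0]])

```text
clock: 34.25
position: [0.4342, 0.1365, 0.1118]
tool_rot: [2.256, 1.566, 0.88]
force: [-0.3, 0.1, -0.2]
grip_width: 0.0858
```

```bash
python3 nav.py 0.4312 0.1321 0.03 0.19; python3 - <<'E'
from h import *
b=save('top','t7')
p=[int(v) for v in proj('top',[.43,.13,.06])]
cv2.imwrite('pics/t7c.png',cv2.resize(b[p[1]-60:p[1]+60,p[0]-80:p[0]+80,::-1],(800,600)))
E
```

```text
t 34.25 p [0.4342 0.1365 0.1118] yaw 0.195 q7 -0.66 w 0.0858 F [-0.3  0.1 -0.2]
tool shift mm [81.7 -4.   3.9] rotvec [ 0.005 -0.003 -0.004] after-turn shift [81.8 -3.7  3.7]
```

View pics/t7c.png

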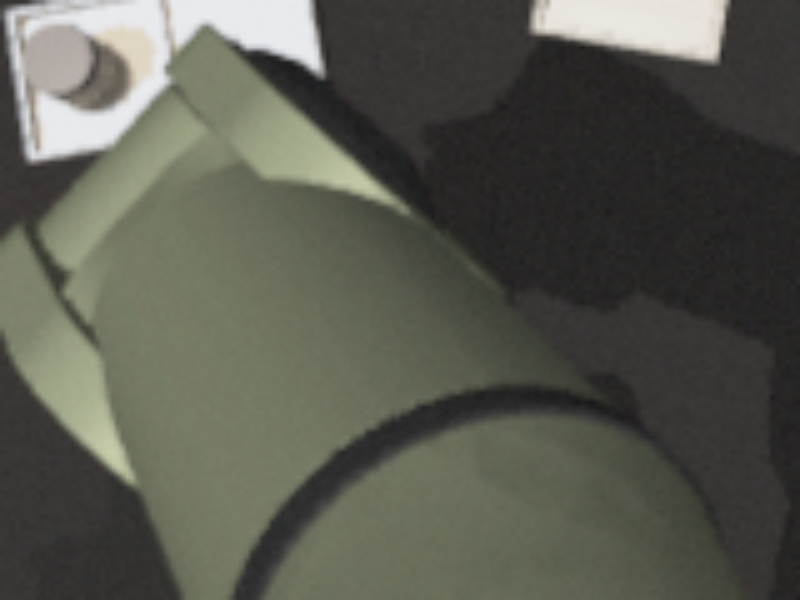

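The arm hides the jar in the top view. The fit is good to about 2 mm against 14 mm clearance, so I centre first and then descend.

Emit:
jog_arm(commands=[[0, -4, 4, 0.005, -0.003, -0.004], [0, 0, 0, 0, 0, 0], [0, 0, 0, 0, 0, 0]])

```text
clock: 34.6
position: [0.4316, 0.1316, 0.1133]
tool_rot: [1.476, 1.569, 0.094]
force: [0.0, -0.6, -0.5]
grip_width: 0.0854
```

```bash
python3 nav.py 0.4305 0.1321 0.03 0.19
```

```text
t 34.6 p [0.4316 0.1316 0.1133] yaw 0.189 q7 -0.66 w 0.0854 F [ 0.  -0.6 -0.5]
tool shift mm [83.3 -1.2 -0.7] rotvec [-0.001  0.    -0.002] after-turn shift [83.3 -1.  -0.7]
```

Emit:
jog_arm(commands=[[10, -1, -0.7, 0, 0, 0], [13, 0, 0, 0, 0, 0], [13, 0, 0, 0, 0, 0], [13, 0, 0, 0, 0, 0], [10, 0, 0, 0, 0, 0], [8, 0, 0, 0, 0, 0], [6, 0, 0, 0, 0, 0], [0, 0, 0, 0, 0, 0], [0, 0, 0, 0, 0, 0]])

```text
clock: 35.5
position: [0.4308, 0.1324, 0.0356]
tool_rot: [1.652, 1.567, 0.27]
force: [0.3, -0.1, 0.0]
grip_width: 0.0853
```

```bash
python3 nav.py 0.4305 0.1321 0.03 0.19
```

```text
t 35.5 p [0.4308 0.1324 0.0356] yaw 0.189 q7 -0.79 w 0.0853 F [ 0.3 -0.1  0. ]
tool shift mm [ 5.6 -0.4  0.2] rotvec [-0.001 -0.    -0.004] after-turn shift [ 5.6 -0.3  0.2]
```

Emit:
jog_arm(commands=[[6, 0, 0, 0, 0, -0.004], [0, 0, 0, 0, 0, 0]])

```text
clock: 35.7
position: [0.4313, 0.1324, 0.0298]
tool_rot: [2.323, 1.57, 0.941]
force: [-0.1, -0.2, 0.1]
grip_width: 0.0853
```

Emit:
jog_arm(commands=[[0, 0, 0, 0, 0, 0], [0, 0, 0, 0, 0, 0], [0, 0, 0, 0, 0, 0], [0, 0, 0, 0, 0, 0], [0, 0, 0, 0, 0, 0], [0, 0, 0, 0, 0, 0], [0, 0, 0, 0, 0, 0], [0, 0, 0, 0, 0, 0]], gripper=255, newtons=40)

```text
clock: 36.5
position: [0.4317, 0.1324, 0.0305]
tool_rot: [1.901, 1.569, 0.519]
force: [-0.3, -0.2, -1.0]
grip_width: 0.0552
```

Emit:
jog_arm(commands=[[-15, 0, 0, 0, 0, 0], [-20, 0, 0, 0, 0, 0], [-30, 0, 0, 0, 0, 0], [-30, 0, 0, 0, 0, 0], [-30, 0, 0, 0, 0, 0], [0, 0, 0, 0, 0, 0], [0, 0, 0, 0, 0, 0]])

```text
clock: 37.2
position: [0.4304, 0.1322, 0.1593]
tool_rot: [-1.652, 1.57, -3.034]
force: [0.1, -0.1, -1.5]
grip_width: 0.0549
```

```bash
python3 nav.py 0.5774 0.2332 0.15 0.19
```

```text
t 37.2 p [0.4304 0.1322 0.1593] yaw 0.189 q7 -0.59 w 0.0549 F [ 0.1 -0.1 -1.5]
tool shift mm [  9.1 163.4 -71.6] rotvec [-0.001 -0.     0.001] after-turn shift [  9.3 163.4 -71.5]
```

Emit:
jog_arm(commands=[[0, 10, -4, 0, 0, 0], [0, 20, -9, 0, 0, 0], [0, 22, -10, 0, 0, 0], [0, 22, -10, 0, 0, 0], [0, 22, -10, 0, 0, 0], [0, 22, -10, 0, 0, 0], [0, 20, -9, 0, 0, 0], [0, 12, -5, 0, 0, 0], [0, 0, 0, 0, 0, 0], [0, 0, 0, 0, 0, 0]])

```text
clock: 38.2
position: [0.5701, 0.2322, 0.145]
tool_rot: [-1.319, 1.555, -2.699]
force: [-0.2, 0.0, -2.3]
grip_width: 0.055
```

```bash
python3 nav.py 0.5774 0.2332 0.0345 0.19
```

```text
t 38.2 p [0.5701 0.2322 0.145 ] yaw 0.191 q7 -0.63 w 0.055 F [-0.2  0.  -2.3]
tool shift mm [ 1.103e+02  9.100e+00 -1.000e-01] rotvec [0.001 0.004 0.016] after-turn shift [110.5   7.3   0.4]
```

Emit:
jog_arm(commands=[[0, 7.3, 0.4, 0, 0.004, 0.016], [0, 0, 0, 0, 0, 0], [15, 0, 0, 0, 0, 0], [20, 0, 0, 0, 0, 0], [20, 0, 0, 0, 0, 0], [18, 0, 0, 0, 0, 0], [10, 0, 0, 0, 0, 0], [0, 0, 0, 0, 0, 0], [0, 0, 0, 0, 0, 0]])

```text
clock: 39.1
position: [0.5758, 0.2303, 0.0547]
tool_rot: [-0.202, 1.569, -1.583]
force: [0.1, 0.7, -1.0]
grip_width: 0.0551
```

```bash
python3 nav.py 0.5774 0.2332 0.0345 0.19; python3 - <<'E'
from h import *
b=save('scene','s8')
p=[int(v) for v in proj('scene',[.57,.27,.04])]
cv2.imwrite('pics/s8c.png',cv2.resize(b[p[1]-75:p[1]+45,p[0]-80:p[0]+80,::-1],(800,600)))
E
```

```text
t 39.1 p [0.5758 0.2303 0.0547] yaw 0.19 q7 -0.69 w 0.0551 F [ 0.1  0.7 -1. ]
tool shift mm [20.2  2.1 -2.6] rotvec [-0.     0.002  0.   ] after-turn shift [20.2  2.1 -2.5]
```

View pics/s8c.png

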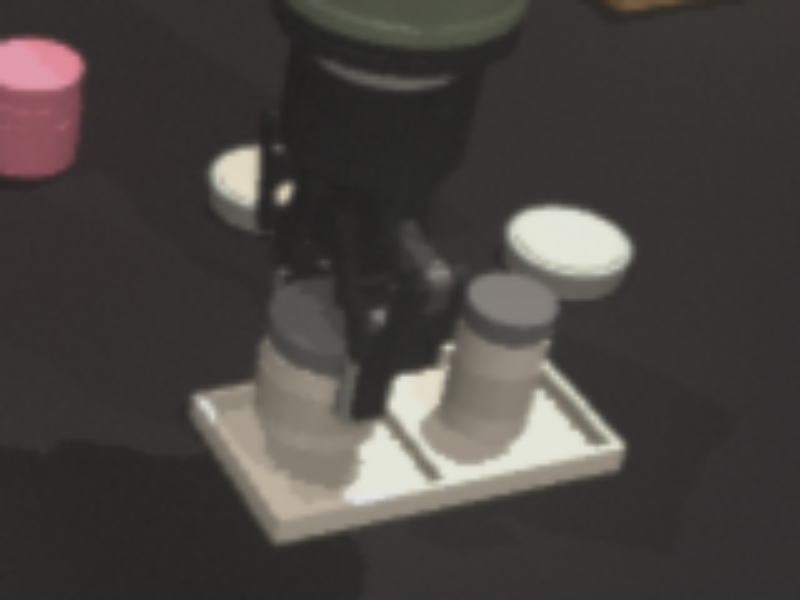

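The squat jar hangs over the near bay, clear of the tall jar. Lowering.

Emit:
jog_arm(commands=[[2, 2, -2.5, 0, 0.002, 0], [5, 0, 0, 0, 0, 0], [5, 0, 0, 0, 0, 0], [3, 0, 0, 0, 0, 0], [1, 0, 0, 0, 0, 0], [0, 0, 0, 0, 0, 0]])

```text
clock: 39.75
position: [0.5786, 0.2338, 0.0394]
tool_rot: [1.951, 1.568, 0.57]
force: [0.7, 0.4, -1.0]
grip_width: 0.0547
```

```bash
python3 nav.py 0.5774 0.2332 0.0345 0.19
```

```text
t 39.75 p [0.5786 0.2338 0.0394] yaw 0.189 q7 -0.7 w 0.0547 F [ 0.7  0.4 -1. ]
tool shift mm [ 4.9 -1.3  0.4] rotvec [-0.001 -0.001 -0.003] after-turn shift [ 4.9 -1.3  0.4]
```

Emit:
jog_arm(commands=[[2, -1.3, 0.4, 0, 0, -0.003], [1.5, 0, 0, 0, 0, 0], [1, 0, 0, 0, 0, 0]])

```text
clock: 40.05
position: [0.5774, 0.2331, 0.0348]
tool_rot: [-3.108, 1.57, 1.794]
force: [-0.7, 0.4, -0.9]
grip_width: 0.0555
```

Emit:
jog_arm(commands=[[1.5, 0, 0, 0, 0, 0], [0.5, 0, 0, 0, 0, 0]])

```text
clock: 40.25
position: [0.5775, 0.2331, 0.0343]
tool_rot: [2.493, 1.57, 1.111]
force: [-4.6, -1.2, 8.4]
grip_width: 0.0552
```

Emit:
jog_arm(commands=[[0, 0, 0, 0, 0, 0], [0, 0, 0, 0, 0, 0], [0, 0, 0, 0, 0, 0], [0, 0, 0, 0, 0, 0], [0, 0, 0, 0, 0, 0], [0, 0, 0, 0, 0, 0], [-15, 0, 0, 0, 0, 0], [-20, 0, 0, 0, 0, 0], [-25, 0, 0, 0, 0, 0], [-25, 0, 0, 0, 0, 0], [-25, 0, 0, 0, 0, 0], [-15, 0, 0, 0, 0, 0], [0, 0, 0, 0, 0, 0], [0, 0, 0, 0, 0, 0]], gripper=0)

```text
clock: 41.65
position: [0.5773, 0.2336, 0.1711]
tool_rot: [2.026, 1.567, 0.645]
force: [-0.0, -0.1, -0.7]
grip_width: 0.0855
```

```bash
python3 nav.py 0.4287 -0.1425 0.15 -0.09; python3 - <<'E'
from h import *
b=save('scene','s9')
p=[int(v) for v in proj('scene',[.57,.27,.04])]
cv2.imwrite('pics/s9c.png',cv2.resize(b[p[1]-75:p[1]+45,p[0]-80:p[0]+80,::-1],(800,600)))
a=save('top','t9')
p=[int(v) for v in proj('top',[.43,-.14,.06])]
cv2.imwrite('pics/t9c.png',cv2.resize(a[p[1]-30:p[1]+30,p[0]-40:p[0]+40,::-1],(800,600),interpolation=cv2.INTER_CUBIC))
# hub top centre
print(proj('top',[.4287,-.1425,.066]),proj('scene',[.4287,-.1425,.066]))
E
```

```text
t 41.65 p [0.5773 0.2336 0.1711] yaw 0.19 q7 -0.61 w 0.0855 F [-0.  -0.1 -0.7]
tool shift mm [  19.9 -217.1  341.3] rotvec [ 0.28  -0.002 -0.003] after-turn shift [  21.1 -114.2  388. ]
[np.float64(307.9302355492405), np.float64(224.32298898848651)] [np.float64(189.86410049643698), np.float64(183.85545232939654)]
```

View pics/s9c.png

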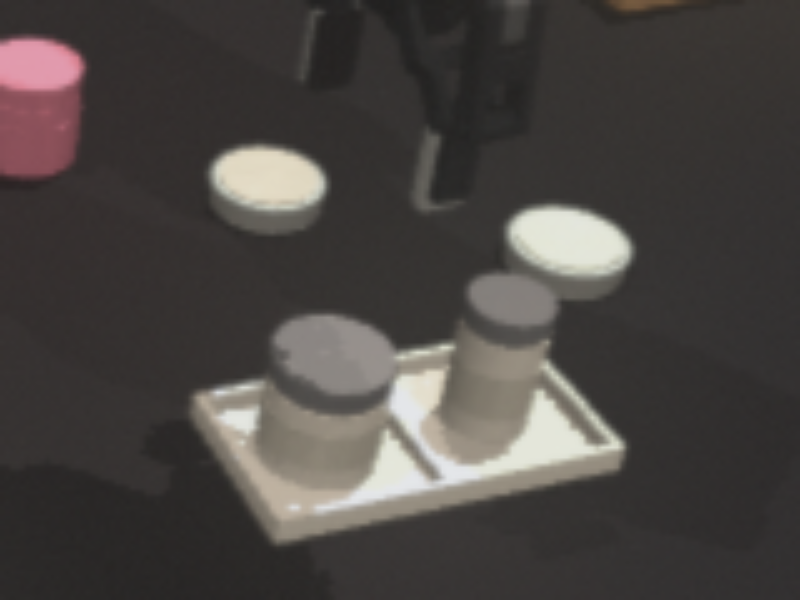

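View pics/t9c.png

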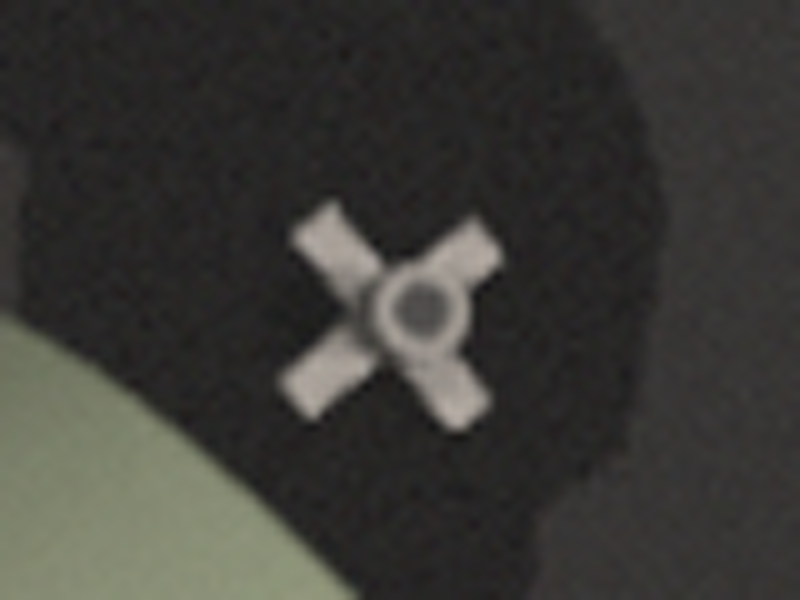

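Both jars stand in their bays, and the rotor hub top at (308,224) matches the fit. On to the rotor.

```bash
python3 nav.py 0.4283 -0.1425 0.16 0.19
```

```text
t 41.75 p [0.5772 0.2336 0.1704] yaw 0.19 q7 -0.61 w 0.0853 F [-0.3  0.2 -0.1]
tool shift mm [   9.3 -217.3  341.2] rotvec [ 0.    -0.002 -0.002] after-turn shift [  10.4 -217.2  341.3]
```

Emit:
jog_arm(commands=[[0, -10, 16, 0, -0.002, -0.002], [0, -20, 31, 0, 0, 0], [0, -21, 33, 0, 0, 0], [0, -21, 33, 0, 0, 0], [0, -21, 33, 0, 0, 0], [0, -21, 33, 0, 0, 0], [0, -21, 33, 0, 0, 0], [0, -21, 33, 0, 0, 0], [0, -21, 33, 0, 0, 0], [0, -16, 26, 0, 0, 0], [0, -9, 14, 0, 0, 0], [0, 0, 0, 0, 0, 0], [0, 0, 0, 0, 0, 0]])

```text
clock: 43.05
position: [0.4274, -0.1287, 0.162]
tool_rot: [-1.941, 1.555, 2.964]
force: [-0.3, 0.7, 0.3]
grip_width: 0.0852
```

```bash
python3 nav.py 0.4283 -0.1425 0.11 0.19
```

```text
t 43.05 p [ 0.4274 -0.1287  0.162 ] yaw 0.192 q7 0.03 w 0.0852 F [-0.3  0.7  0.3]
tool shift mm [51.9 -1.  14.1] rotvec [ 0.002 -0.006  0.015] after-turn shift [52.  -1.7 13.8]
```

Emit:
jog_arm(commands=[[0, -2, 14, 0.002, -0.006, 0.015], [0, 0, 0, 0, 0, 0], [15, 0, 0, 0, 0, 0], [20, 0, 0, 0, 0, 0], [13, 0, 0, 0, 0, 0], [0, 0, 0, 0, 0, 0], [0, 0, 0, 0, 0, 0]])

```text
clock: 43.75
position: [0.4307, -0.1406, 0.1125]
tool_rot: [1.55, 1.566, 0.175]
force: [0.1, 0.1, 0.2]
grip_width: 0.0855
```

```bash
python3 nav.py 0.4283 -0.1425 0.034 0.19
```

```text
t 43.75 p [ 0.4307 -0.1406  0.1125] yaw 0.196 q7 -0.02 w 0.0855 F [0.1 0.1 0.2]
tool shift mm [78.5 -3.1  1.3] rotvec [ 0.006  0.    -0.004] after-turn shift [78.5 -2.8  1.4]
```

Emit:
jog_arm(commands=[[0, -3, 1.4, 0.006, 0, -0.004], [10, 0, 0, 0, 0, 0], [15, 0, 0, 0, 0, 0], [15, 0, 0, 0, 0, 0], [12, 0, 0, 0, 0, 0], [10, 0, 0, 0, 0, 0], [8, 0, 0, 0, 0, 0], [0, 0, 0, 0, 0, 0], [0, 0, 0, 0, 0, 0]])

```text
clock: 44.65
position: [0.4297, -0.1434, 0.0405]
tool_rot: [1.063, 1.565, -0.319]
force: [0.1, -0.2, 0.8]
grip_width: 0.0854
```

```bash
python3 nav.py 0.4283 -0.1425 0.034 0.19
```

```text
t 44.65 p [ 0.4297 -0.1434  0.0405] yaw 0.189 q7 -0.14 w 0.0854 F [ 0.1 -0.2  0.8]
tool shift mm [ 6.5 -1.2 -1.2] rotvec [-0.001  0.003 -0.005] after-turn shift [ 6.5 -1.2 -1.2]
```

Emit:
jog_arm(commands=[[6.5, -1.2, -1, 0, 0.003, -0.005], [0, 0, 0, 0, 0, 0]])

```text
clock: 44.85
position: [0.4287, -0.1428, 0.0342]
tool_rot: [1.756, 1.57, 0.374]
force: [0.6, -0.1, -0.2]
grip_width: 0.0855
```

Emit:
jog_arm(commands=[[0, 0, 0, 0, 0, 0], [0, 0, 0, 0, 0, 0], [0, 0, 0, 0, 0, 0], [0, 0, 0, 0, 0, 0], [0, 0, 0, 0, 0, 0], [0, 0, 0, 0, 0, 0], [0, 0, 0, 0, 0, 0], [0, 0, 0, 0, 0, 0], [0, 0, 0, 0, 0, 0], [0, 0, 0, 0, 0, 0]], gripper=255, newtons=40)

```text
clock: 45.85
position: [0.4291, -0.1431, 0.0348]
tool_rot: [1.271, 1.569, -0.111]
force: [0.3, 1.2, 0.3]
grip_width: 0.0253
```

Emit:
jog_arm(commands=[[-15, 0, 0, 0, 0, 0], [-20, 0, 0, 0, 0, 0], [-30, 0, 0, 0, 0, 0], [-30, 0, 0, 0, 0, 0], [0, 0, 0, 0, 0, 0], [0, 0, 0, 0, 0, 0]])

```text
clock: 46.45
position: [0.4278, -0.1426, 0.1322]
tool_rot: [-2.142, 1.569, 2.759]
force: [-0.3, 0.3, -1.7]
grip_width: 0.0248
```

```bash
python3 nav.py 0.6323 0.0039 0.12 0.19
```

```text
t 46.45 p [ 0.4278 -0.1426  0.1322] yaw 0.189 q7 0.0 w 0.0248 F [-0.3  0.3 -1.7]
tool shift mm [  11.9  228.4 -105.5] rotvec [-0.001 -0.001  0.001] after-turn shift [  12.2  228.5 -105.3]
```

Held (width 25 mm). TCP = foot + 34.8 mm, so the placing height is 38.8 mm.

Emit:
jog_arm(commands=[[0, 12, -5, 0, 0, 0], [0, 24, -11, 0, 0, 0], [0, 25, -11.5, 0, 0, 0], [0, 25, -11.5, 0, 0, 0], [0, 25, -11.5, 0, 0, 0], [0, 25, -11.5, 0, 0, 0], [0, 25, -11.5, 0, 0, 0], [0, 25, -11.5, 0, 0, 0], [0, 16, -7, 0, 0, 0], [0, 8, -4, 0, 0, 0], [0, 0, 0, 0, 0, 0], [0, 0, 0, 0, 0, 0]])

```text
clock: 47.65
position: [0.6218, 0.0038, 0.1166]
tool_rot: [-1.847, 1.552, 3.057]
force: [-0.3, -0.5, -1.4]
grip_width: 0.025
```

```bash
python3 nav.py 0.6323 0.0039 0.0388 0.19
```

```text
t 47.65 p [0.6218 0.0038 0.1166] yaw 0.191 q7 -0.24 w 0.025 F [-0.3 -0.5 -1.4]
tool shift mm [77.6 11.7  2.3] rotvec [ 0.001 -0.005  0.018] after-turn shift [77.8 10.3  1.9]
```

Emit:
jog_arm(commands=[[0, 10, 2, 0, -0.005, 0.018], [0, 0, 0, 0, 0, 0], [15, 0, 0, 0, 0, 0], [18, 0, 0, 0, 0, 0], [15, 0, 0, 0, 0, 0], [10, 0, 0, 0, 0, 0], [0, 0, 0, 0, 0, 0], [0, 0, 0, 0, 0, 0]])

```text
clock: 48.45
position: [0.6309, 0.0001, 0.0532]
tool_rot: [0.051, 1.569, -1.332]
force: [0.1, 0.0, -1.0]
grip_width: 0.0251
```

```bash
python3 nav.py 0.6323 0.0039 0.0388 0.19; python3 - <<'E'
from h import *
b=save('scene','s10')
p=[int(v) for v in proj('scene',[.63,.0,.04])]
cv2.imwrite('pics/s10c.png',cv2.resize(b[p[1]-75:p[1]+45,p[0]-80:p[0]+80,::-1],(800,600)))
E
```

```text
t 48.45 p [6.309e-01 1.000e-04 5.320e-02] yaw 0.188 q7 -0.29 w 0.0251 F [ 0.1  0.  -1. ]
tool shift mm [14.4  2.1 -3.5] rotvec [-0.002  0.002 -0.   ] after-turn shift [14.4  2.1 -3.4]
```

View pics/s10c.png

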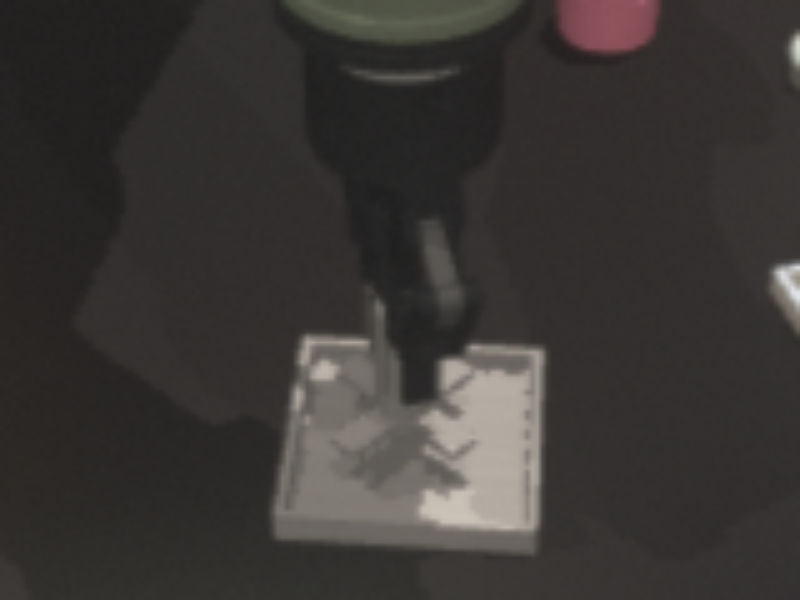

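The rotor's blades are inside the pan, just above the floor. Lowering.

Emit:
jog_arm(commands=[[2, 2, -3.4, -0.002, 0.002, 0], [3, 0, 0, 0, 0, 0], [3, 0, 0, 0, 0, 0], [2, 0, 0, 0, 0, 0], [0, 0, 0, 0, 0, 0]])

```text
clock: 49.0
position: [0.6334, 0.0044, 0.0442]
tool_rot: [1.483, 1.568, 0.102]
force: [0.4, 0.9, -1.9]
grip_width: 0.0252
```

```bash
python3 nav.py 0.6323 0.0039 0.0388 0.19
```

```text
t 49.0 p [0.6334 0.0044 0.0442] yaw 0.19 q7 -0.3 w 0.0252 F [ 0.4  0.9 -1.9]
tool shift mm [ 5.4 -1.2  0.2] rotvec [ 0.     0.    -0.003] after-turn shift [ 5.4 -1.1  0.2]
```

Emit:
jog_arm(commands=[[2, -1, 0.2, 0, 0, -0.003], [1.5, 0, 0, 0, 0, 0], [1, 0, 0, 0, 0, 0]])

```text
clock: 49.3
position: [0.6324, 0.0038, 0.0395]
tool_rot: [-0.497, 1.57, -1.878]
force: [0.2, -0.1, -1.1]
grip_width: 0.0246
```

Emit:
jog_arm(commands=[[1.5, 0, 0, 0, 0, 0], [0.5, 0, 0, 0, 0, 0]])

```text
clock: 49.5
position: [0.6326, 0.0038, 0.0388]
tool_rot: [0.028, 1.57, -1.353]
force: [-5.8, -0.5, 11.6]
grip_width: 0.0253
```

Contact with the pan floor. Releasing and retreating.

Emit:
jog_arm(commands=[[0, 0, 0, 0, 0, 0], [0, 0, 0, 0, 0, 0], [0, 0, 0, 0, 0, 0], [0, 0, 0, 0, 0, 0], [0, 0, 0, 0, 0, 0], [0, 0, 0, 0, 0, 0], [-15, 0, 0, 0, 0, 0], [-20, 0, 0, 0, 0, 0], [-25, 0, 0, 0, 0, 0], [-25, 0, 0, 0, 0, 0], [-25, 0, 0, 0, 0, 0], [-25, 0, 0, 0, 0, 0], [-25, 0, 0, 0, 0, 0], [0, 0, 0, 0, 0, 0], [0, 0, 0, 0, 0, 0]], gripper=0)

```text
clock: 51.0
position: [0.6324, 0.0048, 0.2138]
tool_rot: [1.331, 1.566, -0.048]
force: [-0.1, 0.6, -0.1]
grip_width: 0.0851
```

Emit:
jog_arm(commands=[[0, -20, 0, 0, 0, 0], [0, -30, 0, 0, 0, 0], [0, -30, 0, 0, 0, 0], [0, -30, 0, 0, 0, 0], [0, -30, 0, 0, 0, 0], [0, -30, 0, 0, 0, 0], [0, -15, 0, 0, 0, 0], [0, 0, 0, 0, 0, 0], [0, 0, 0, 0, 0, 0], [0, 0, 0, 0, 0, 0]])

```text
clock: 52.0
position: [0.4416, -0.0312, 0.211]
tool_rot: [-1.349, 1.57, -2.728]
force: [0.7, 0.1, -0.7]
grip_width: 0.0856
```

```bash
cat > fin.py <<'E'
from fit import *
a=save('top','tf');b=save('scene','sf')
cv2.imwrite('pics/sfc.png',cv2.resize(b[110:320,50:430,::-1],(796,440),interpolation=cv2.INTER_CUBIC))
W=dict(weight_block=(.5962,-.2837,-.129),jar_tray=(.5695,.2744,.19),rotor_pan=(.6323,.0039,-.157))
P0=dict(big_weight_mid=('weight_block',0,-.036,.016),small_weight_mid=('weight_block',0,.04,.016),tall_jar_mid=('jar_tray',0,.042,.004),squat_jar_mid=('jar_tray',0,-.042,.004),rotor_mid=('rotor_pan',0,0,.004))
for n,(w,lx,ly,f) in P0.items():
    X,Y,t=W[w]; R=np.array([[np.cos(t),-np.sin(t)],[np.sin(t),np.cos(t)]])
    x,y=R@[lx,ly]+[X,Y]
    M[n]=[q+[0,0,f] for q in M[n]]
    for c in('top','scene'):
        m,p=getmask(c,n,proj(c,[x,y,f+.035]))
        if m is None: print(n,c,'none'); continue
        q,cst=fit(n,(x,y,.75),{c:m},n=='rotor_mid')
        print(n,c,'local err mm',np.round((R.T@(q[:2]-[X,Y])-[lx,ly])*1000,1),round(cst,3))
for z in nets.pinpoint('scene','dish_a_mid')[:2]+nets.pinpoint('top','dish_a_mid')[:2]: print(z['location'],z['p'])
print(observe()['clock'],observe()['position'])
E
python3 fin.py
```

```text
big_weight_mid top local err mm [-1.9  0.4] 0.046
big_weight_mid scene local err mm [-0.9  0.4] 0.103
small_weight_mid top local err mm [ 0.4 -1.4] 0.138
small_weight_mid scene local err mm [-0.7  0.2] 0.07
tall_jar_mid top local err mm [-1.  4.] 0.166
tall_jar_mid scene local err mm [-2.7  2.4] 0.055
squat_jar_mid top local err mm [-3.2 -0.5] 0.125
squat_jar_mid scene local err mm [-3.   0.3] 0.028
rotor_mid top local err mm [-1.9 -1.2] 0.153
rotor_mid scene local err mm [-2.2 -0.1] 0.08
[399.6, 194.9] 0.69
52.7 [ 0.44108315 -0.03137147  0.21102999]
```

View pics/sfc.png

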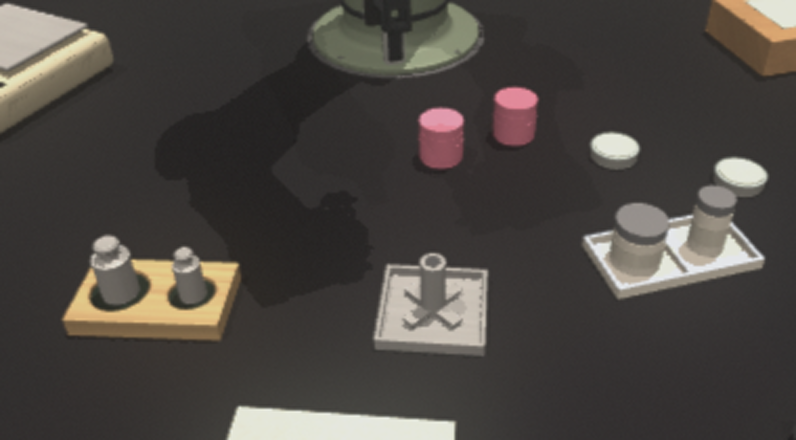

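Everything stands upright within 4 mm of its target. The dishes and pink jars look unmoved. Handing in.

```bash
python3 -c "
from h import *
print(bot.job_done())"
```

```text
the job is handed in; nothing more can be done
None
```

I placed all five parts and handed the job in at about 53 s, well under the 128 s limit; the hand-in reports no verdict.

- **Placing:** The big weight is in the wide well and the small weight in the narrow one. The tall jar is in the tray's +y bay, the squat jar in the -y bay, and the rotor stands on its blades in the pan. I lowered each until the wrist force showed contact, then opened the fingers.
- **Position checks:** The last silhouette fits in both cameras put every part within about 4 mm of its target centre. The largest offset was the tall jar, 4 mm by the top view and 2.4 mm by the scene view. No check failed.
- **Uprightness and dishes:** I judged these by eye in the last scene picture: all parts look upright, and both dishes and both pink jars look where they were. The network found only one of the two dishes in that picture, about 3 px from where it first reported it, and neither in the last top picture, so I did not measure the second dish's shift.

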